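# File the engraved sample plates and shut the drawer

### The arm

A 6-joint arm with a two-finger parallel gripper is mounted at the origin on a cart in front of the work surface, level with it; the furniture and walls round the work are solid. World frame = base frame: x ahead of the robot, y to its left, z up, the work surface at z = 0. Lengths are in m, angles in rad, forces in N, time in s.
With the tool pointing down it reaches from about 0.375 to 0.975 m from the base axis. Payload 3.8 kg.
Tool frame: the origin (TCP) lies between the finger pads; the fingertips stand 17 mm ahead of it and the grasp point (between the pads) lies 2 mm behind it; y points along the fingers, z is the direction in which the jaws open and shut, and the axes are right-handed (so a half turn about y gives the same grasp; the last joint's range is limited). The gripper opens to 85 mm and grips with 20 to 120 N. Pads are 22 mm wide; open, the fingers measure 114 mm over their backs; the gripper's body (76 mm by 85 mm) begins 54 mm behind the grasp point. The pads swing forward as they close: fully open they stand 13 mm farther back than shut.
Start: joints at [1.234, 0.264, 1.604, -0, 1.274, -0.037], TCP at [0.199, 0.645, 0.248] pointing down, gripper open.
Joint ranges: [-2.63, 2.63], [-0.94, 2.18], [0.31, 2.57], [-1.31, 4.45], [0, 2.66], [-2.55, 2.55]. Speed limits (rad/s): [2.57, 2.57, 3.14, 3.14, 3.14, 3.14].

### API

Orientations are given as a rotation vector (axis times angle).
In Python, from workcell import bot, eyes, nets gives the robot as it stands. The module is installed in compiled form; this text tells all that it offers.
- The arm moves only by the tool jog_arm, never from a script. Its arguments are lists of equal length, an entry for each row: "turn": the turn, a rotation vector about the tool's x, y, z in rad, a list of three; "slide": the shift along the tool's x, y, z in mm, a list of three; "grip": the opening in per cent of the stroke, from 0 (shut) to 100 (fully open). A call has 1 to 5 rows; each row shifts and turns the commanded pose from where the row before left it, along the tool's axes as they then stand; what a row does not reach is not made up. A row lasts 1/10 s, in which the tool goes at most 50 mm and 8.59 degrees, less where a joint would pass 70% of its speed; a pose out of reach is approached as far as the arm can. A call with a gripper value outside its range is refused whole. The fingers move at their own pace and stop on an object; "newtons" is the grip in N (left out, the last holds). Time passes only in rows, so rows that do not move let the fingers close. It gives the time, the measured TCP pose, the force and the opening at its end, in the units of the state.
- bot.read_state(): the state, without advancing time (a new reading comes with each control period).
- eyes.read_camera(name): name is "scene" or "top" or "wrist"; returns a dict with "img" (420x560x3 uint8, red, green, blue), "depth" (420x560 float32, m along the optical axis (not along the pixel's ray), 0 where there is no reading), "intrinsics" (3x3 intrinsics, pixels), "position" and "rotation" of the camera in the world. Camera axes: x right, y down, z forward; pixel columns grow to the right and rows downward; lengths in m; the calibration is good to about 2 mm. The wrist camera is an equidistant fisheye: a pixel r from the principal point sees the ray r / f radians off the axis. A picture is of the moment at which its call begins.
- bot.finish_job(): hands the job in, once; it reports no verdict.
Trained networks look in a picture, given as the dict that the camera call returned (one of the last four; its "shot" number tells which), for a name from the list of things; names that differ only in an ending like _2 or _b are one class to them, and where a whole thing is asked for, a point or a joint stands for the part that bears it (a point fixed in the world has none). Each returns a list of dicts, best first, with "conf" (0 to 1); they miss things now and then, are a little off and sometimes report something else, mostly with a low value. They report only what shows in the picture. A call takes as long as a camera call. They do not tell look-alikes from the thing itself.
- nets.search_frame(thing, picture): "xyz" ([x, y, z] in m, in the coordinates of the camera as it stood for that picture, good to about 4 mm: the middle of the surface that is visible of it).
The state is a dict: "time": time; "q": joint angles; "joint_vel": joint speeds; "joint_torque": joint torques, N m; "tool_pos": TCP position; "tcp_rot": TCP orientation; "wrist_force": force on the tool from outside, world axes, zero at the start; "torque": the same for the moment, N m; "width": opening from 0.0 (shut) to 1.0 (fully open).
Only numpy, scipy, OpenCV 4.12 (cv2) and the standard library are available. Lean on these libraries where they do the work, as an engineer would, in place of code of your own. Each camera call takes 0.05 s, during which the arm holds its last target.

### The job

Pull the half-open drawer of the low plate file all the way out, then file every engraved plate that stands on the table upright in the row in the drawer, across the lane like the others: the gaps are too narrow, so ease each plate down between the standing ones so that they slide apart, without knocking any over. When every plate stands with its foot on the drawer floor, push the drawer fully home until its catch seats, and leave the loose tools on the table alone.

Things in the scene. Friction and masses are not known exactly. Their poses are not given: they have to be found in the camera images.
- plate_drawer (a joint): how far the drawer of the plate file stands open, m: 0 shut and seated, 0.229 at its outer stop. Opens along the drawer's -x, towards the robot, under 2 N. Over the last 13 mm of shutting a sprung catch resists with about 5 N; past 6 mm it pulls the drawer home to 0 and holds it.
- drawer_handle (a point): middle of the drawer's brass bar handle, 10 mm thick, 90 mm long along y, 35 mm off the drawer front's face (30 mm clear between, room for closed fingers from above), 22 mm below the front's top edge. x points into the cabinet, y left, z up. Cabinet 166 wide, 256 deep, 102 mm tall.
- drawer_row (a point): middle of the row, on the drawer floor (18 above the table), moves with the drawer; x into the cabinet along the row, y left. Row x -105 (drawer front, 72 high) to +105 (end stop, 34 high; 19 before the cabinet when fully open). Lane 72 wide between rails 9 high, 6 wide; drawer sides 22 high at y +-65. All mm. Plates' x lies along the row.
- filed1_mid (a point): plate filed in the row, loose: upright wood-backed copper plate in a weighted wooden foot, 62 (its y) x 66 tall (z), 200 g, most in the foot. Plate 8 thick; foot (x) 16 thick at its underside, 22 at 3 to 10 up, then sloping evenly to 10 thick at 24 up. All mm. Point at its middle, 33 above the underside. Flat ends at y = +-31, good to grip across; either face may look forward. Waxed foot, slides easily.
- filed2_mid (a point): plate filed in the row, loose: upright wood-backed copper plate in a weighted wooden foot, 62 (its y) x 66 tall (z), 200 g, most in the foot. Plate 8 thick; foot (x) 16 thick at its underside, 22 at 3 to 10 up, then sloping evenly to 10 thick at 24 up. All mm. Point at its middle, 33 above the underside. Flat ends at y = +-31, good to grip across; either face may look forward. Waxed foot, slides easily.
- filed3_mid (a point): plate filed in the row, loose: upright wood-backed copper plate in a weighted wooden foot, 62 (its y) x 66 tall (z), 200 g, most in the foot. Plate 8 thick; foot (x) 16 thick at its underside, 22 at 3 to 10 up, then sloping evenly to 10 thick at 24 up. All mm. Point at its middle, 33 above the underside. Flat ends at y = +-31, good to grip across; either face may look forward. Waxed foot, slides easily.
- filed4_mid (a point): plate filed in the row, loose: upright wood-backed copper plate in a weighted wooden foot, 62 (its y) x 66 tall (z), 200 g, most in the foot. Plate 8 thick; foot (x) 16 thick at its underside, 22 at 3 to 10 up, then sloping evenly to 10 thick at 24 up. All mm. Point at its middle, 33 above the underside. Flat ends at y = +-31, good to grip across; either face may look forward. Waxed foot, slides easily.
- filed5_mid (a point): plate filed in the row, loose: upright wood-backed copper plate in a weighted wooden foot, 62 (its y) x 66 tall (z), 200 g, most in the foot. Plate 8 thick; foot (x) 16 thick at its underside, 22 at 3 to 10 up, then sloping evenly to 10 thick at 24 up. All mm. Point at its middle, 33 above the underside. Flat ends at y = +-31, good to grip across; either face may look forward. Waxed foot, slides easily.
- sample1_mid (a point): plate to be filed, on the table, may be absent: upright wood-backed copper plate in a weighted wooden foot, 62 (its y) x 66 tall (z), 200 g, most in the foot. Plate 8 thick; foot (x) 16 thick at its underside, 22 at 3 to 10 up, then sloping evenly to 10 thick at 24 up. All mm. Point at its middle, 33 above the underside. Flat ends at y = +-31, good to grip across; either face may look forward. Waxed foot, slides easily.
- sample2_mid (a point): plate to be filed, on the table, may be absent: upright wood-backed copper plate in a weighted wooden foot, 62 (its y) x 66 tall (z), 200 g, most in the foot. Plate 8 thick; foot (x) 16 thick at its underside, 22 at 3 to 10 up, then sloping evenly to 10 thick at 24 up. All mm. Point at its middle, 33 above the underside. Flat ends at y = +-31, good to grip across; either face may look forward. Waxed foot, slides easily.
- sample3_mid (a point): plate to be filed, on the table, may be absent: upright wood-backed copper plate in a weighted wooden foot, 62 (its y) x 66 tall (z), 200 g, most in the foot. Plate 8 thick; foot (x) 16 thick at its underside, 22 at 3 to 10 up, then sloping evenly to 10 thick at 24 up. All mm. Point at its middle, 33 above the underside. Flat ends at y = +-31, good to grip across; either face may look forward. Waxed foot, slides easily.
- sample4_mid (a point): plate to be filed, on the table, may be absent: upright wood-backed copper plate in a weighted wooden foot, 62 (its y) x 66 tall (z), 200 g, most in the foot. Plate 8 thick; foot (x) 16 thick at its underside, 22 at 3 to 10 up, then sloping evenly to 10 thick at 24 up. All mm. Point at its middle, 33 above the underside. Flat ends at y = +-31, good to grip across; either face may look forward. Waxed foot, slides easily.
- loupe: black eye loupe, 41 mm across, 34 mm tall, loose on the table, a bystander; origin at its underside.
- cork_block: cork block 57x77x32 mm, loose on the table, a bystander; origin at its underside.
- dividers: spring dividers 128x84x9 mm lying on the table, a bystander; origin at its underside.
Not all that is in view belongs to the job. Leave any blue look-alike of the part that bears sample2_mid alone. Leave any pink look-alike of the part that bears filed4_mid alone.

How it is judged:
By the outcome, as a careful person would: the job done as asked, in the order asked, and still so for the second after the job is handed in, with the robot touching nothing.
Of sample1, sample2, sample3, sample4 only 3 to 4 are there at a start; the rules pass over those that are not, and their reading is None.
At some moment in a run one of sample1, sample2, sample3, sample4 may be knocked a few centimetres aside while the robot is not near it.
It also fails if it takes over 210 s, if anything falls off the work surface, if the arm or the gripper's body presses on something with over 40 N, if the wrist force passes 120 N, or if a joint passes its speed limit or range.

## Working session

There is one attempt and no reset: what is moved stays moved. The work goes in short steps, Python scripts to look and compute and a tool call to move; the robot and the scene stay as the last step left them, time stands still between calls to the robot, and variables do not carry over. Pictures are saved under pics/ and viewed, and the job is handed in when it is done.

Besides the shell and the picture viewer there is one more tool, called after "Request:" in YAML: its name, and indented under it one key for each argument. jog_arm: Moves the arm, as the interface text tells. Its arguments: {"type":"object","properties":{"turn":{"type":"array"},"slide":{"type":"array"},"grip":{"type":"array"},"newtons":{"type":"number"}},"required":["turn","slide","grip"]}

```bash
ls; mkdir -p pics
cat > h.py <<'E'
import numpy as np, cv2
from scipy.spatial.transform import Rotation as R
from workcell import bot, eyes, nets
def shot(name,fn=None,scale=1):
    p=eyes.read_camera(name)
    if fn: cv2.imwrite('pics/'+fn,cv2.resize(p['img'][:,:,::-1],None,fx=scale,fy=scale))
    return p
def w(p,xyz): return np.array(p['rotation'])@np.array(xyz)+np.array(p['position'])
def px(p,u,v,d=None):
    K=np.array(p['intrinsics']); d=p['depth'][v,u] if d is None else d
    return w(p,[(u-K[0,2])/K[0,0]*d,(v-K[1,2])/K[1,1]*d,d])
def cloud(p):
    K=np.array(p['intrinsics']);d=p['depth'];v,u=np.mgrid[:d.shape[0],:d.shape[1]]
    c=np.stack([(u-K[0,2])/K[0,0]*d,(v-K[1,2])/K[1,1]*d,d],-1)
    return c@np.array(p['rotation']).T+np.array(p['position'])
E
python3 - <<'E'
from h import *
print(bot.read_state())
for n in ('scene','top','wrist'):
    p=shot(n,n+'0.png'); print(n,p['position'],np.round(p['rotation'],3).tolist(),np.array(p['intrinsics']).tolist())
E
```

```text
pics
{'time': 0.0, 'q': array([ 1.23411182e+00,  2.64762967e-01,  1.60538863e+00,  7.41094030e-06,
        1.27367753e+00, -3.69032337e-02]), 'joint_vel': array([-0.00246894,  0.00061833,  0.00026678, -0.00039034, -0.0010388 ,
       -0.0009926 ]), 'joint_torque': array([-1.28837371e-03, -5.15119600e+01, -3.67314398e+01, -4.69263796e-04,
        1.31767098e-02, -3.57727254e-05]), 'tool_pos': array([0.19910768, 0.64424092, 0.24694746]), 'tcp_rot': array([-1.56015937,  0.23569365, -0.23502807]), 'wrist_force': array([ 0.06203312,  0.15024631, -0.36522989]), 'torque': array([ 0.01673456, -0.02342446,  0.007906  ]), 'width': 1.0038670876284286}
scene [-0.4610768  -0.86348634  0.69693445] [-1.824, 0.892, -0.546] [[512.4260607528471, 0.0, 283.546963988585], [0.0, 512.4260607528471, 218.66136499781524], [0.0, 0.0, 1.0]]
top [0.30762029 0.01299142 1.45973952] [-2.081, 2.138, -0.232] [[516.026500907315, 0.0, 276.12249274562606], [0.0, 516.026500907315, 210.56371470372184], [0.0, 0.0, 1.0]]
wrist [0.13228796 0.66534974 0.37272196] [2.337, 1.726, 0.239] [[325.19226210127806, 0.0, 283.9953117636382], [0.0, 325.19226210127806, 207.43097643972135], [0.0, 0.0, 1.0]]
```

```bash
sed -i "s/np.array(p\['rotation'\])/R.from_rotvec(p['rotation']).as_matrix()/" h.py; sed -n 5,20p h.py; python3 -c "
from h import *
print(R.from_rotvec(bot.read_state()['tcp_rot']).as_matrix().round(3))"
```

```text
p=eyes.read_camera(name)
    if fn: cv2.imwrite('pics/'+fn,cv2.resize(p['img'][:,:,::-1],None,fx=scale,fy=scale))
    return p
def w(p,xyz): return R.from_rotvec(p['rotation']).as_matrix()@np.array(xyz)+np.array(p['position'])
def px(p,u,v,d=None):
    K=np.array(p['intrinsics']); d=p['depth'][v,u] if d is None else d
    return w(p,[(u-K[0,2])/K[0,0]*d,(v-K[1,2])/K[1,1]*d,d])
def cloud(p):
    K=np.array(p['intrinsics']);d=p['depth'];v,u=np.mgrid[:d.shape[0],:d.shape[1]]
    c=np.stack([(u-K[0,2])/K[0,0]*d,(v-K[1,2])/K[1,1]*d,d],-1)
    return c@R.from_rotvec(p['rotation']).as_matrix().T+np.array(p['position'])
[[ 0.955 -0.001  0.295]
 [-0.295 -0.002  0.955]
 [-0.    -1.    -0.002]]
```

View pics/scene0.png

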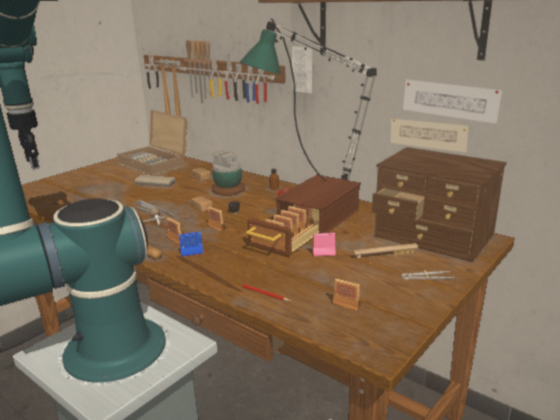

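View pics/top0.png

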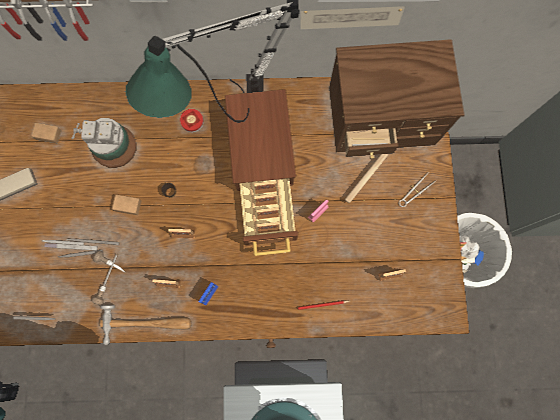

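View pics/wrist0.png

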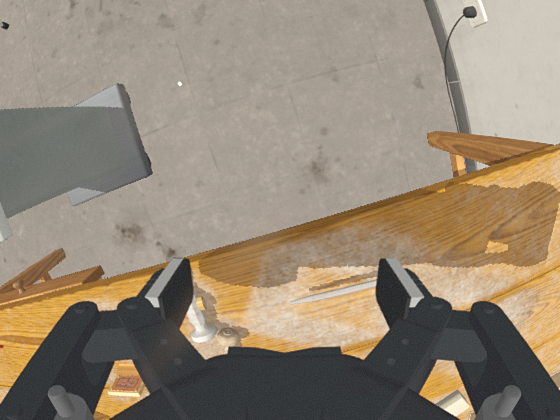

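Run:
```python
from h import *
t=shot('top'); s=shot('scene')
c=t['img'][80:310,40:440]; cv2.imwrite('pics/topc.png',cv2.resize(c[:,:,::-1],None,fx=2,fy=2,interpolation=cv2.INTER_CUBIC))
for n in ('sample1_mid','filed1_mid','drawer_handle','drawer_row','plate_drawer','cork_block','loupe','dividers'):
  for p,k in((t,'t'),(s,'s')):
    r=nets.search_frame(n,p)
    print(n,k,[(np.round(w(p,a['xyz']),3).tolist(),round(a['conf'],2)) for a in r][:10])
c=s['img'][170:320,130:380]; cv2.imwrite('pics/scc.png',cv2.resize(c[:,:,::-1],None,fx=3,fy=3,interpolation=cv2.INTER_CUBIC))
c=cloud(t); np.save('ct.npy',c); print([(q,c[q[1],q[0]].round(3).tolist()) for q in [(180,231),(165,281),(393,272),(260,140),(240,240),(297,232),(125,203),(300,280)]])
```

```text
sample1_mid t [([0.429, -0.307, 0.025], 0.76)]
sample1_mid s [([0.432, -0.317, 0.033], 0.94)]
filed1_mid t [([0.571, 0.026, 0.057], 0.76)]
filed1_mid s [([0.67, -0.401, 0.001], 0.69), ([0.682, 0.304, 0.027], 0.55), ([0.569, 0.023, 0.083], 0.42)]
drawer_handle t [([0.598, 0.025, 0.018], 0.71)]
drawer_handle s [([0.537, -0.003, 0.042], 0.69)]
drawer_row t [([0.603, 0.02, 0.016], 0.87)]
drawer_row s [([0.536, -0.007, 0.041], 0.94)]
plate_drawer t [([0.604, 0.02, 0.017], 0.68)]
plate_drawer s [([0.428, 0.303, 0.033], 0.72), ([0.539, -0.006, 0.037], 0.6)]
cork_block t [([0.652, 0.432, 0.034], 0.78)]
cork_block s []
loupe t []
loupe s []
dividers t [([0.697, 0.315, 0.02], 0.44)]
dividers s [([0.671, -0.403, 0.002], 0.8)]
[((180, 231), [0.562, 0.268, 0.065]), ((165, 281), [0.427, 0.306, 0.066]), ((393, 272), [0.434, -0.307, 0.07]), ((260, 140), [0.804, 0.042, 0.106]), ((240, 240), [0.543, 0.108, -0.003]), ((297, 232), [0.547, -0.052, 0.084]), ((125, 203), [0.653, 0.432, 0.03]), ((300, 280), [0.424, -0.059, 0.003])]
```

View pics/topc.png

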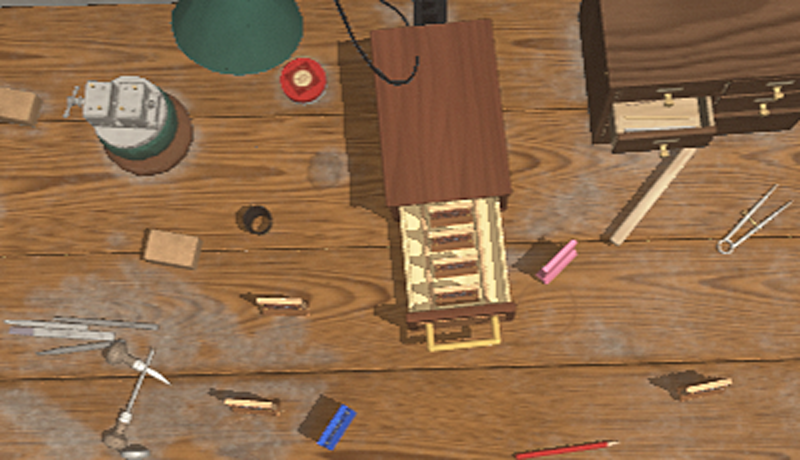

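View pics/scc.png

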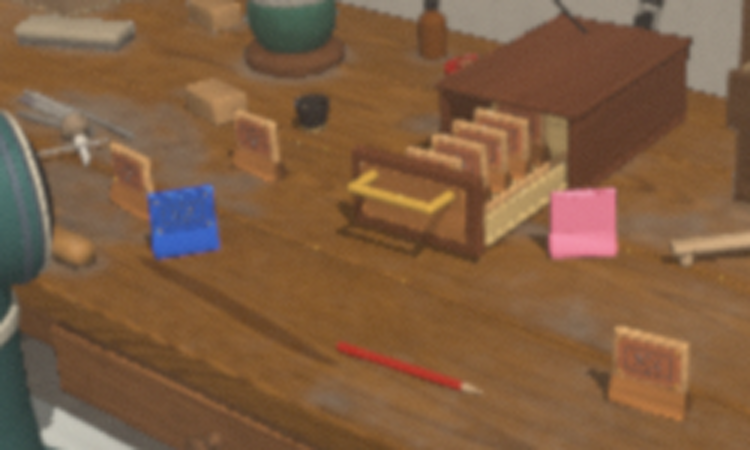

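Run:
```python
from h import *
c=np.load('ct.npy')
m=np.zeros(c.shape[:2],bool); m[85:190,220:300]=1
m&=(abs(c[...,2]-.104)<.012)
P=c[m].astype(np.float32)
print(len(P),P[:,2].mean())
box=cv2.minAreaRect(P[:,:2].copy()); print(box)
print(cv2.boxPoints(box))
# edges by fit
# drawer front strip
m=np.zeros(c.shape[:2],bool); m[225:248,232:305]=1
m&=(abs(c[...,2]-.08)<.02)
P=c[m].astype(np.float32); print('front',len(P)); print(cv2.minAreaRect(P[:,:2].copy()), np.percentile(P[:,2],[5,50,95]))
for n,(u0,v0,u1,v1) in dict(A=(375,262,412,285),B=(160,222,198,242),C=(145,270,185,290)).items():
    q=c[v0:v1,u0:u1].reshape(-1,3); q=q[q[:,2]>.054].astype(np.float32)
    print(n,len(q),np.median(q[:,2]).round(3),cv2.minAreaRect(q[:,:2].copy()))
```

```text
5441 0.099878736
((0.8328087329864502, 0.04370277747511864), (0.28752362728118896, 0.17416685819625854), 4.452871322631836)
[[ 0.68271977  0.11936183]
 [ 0.6962419  -0.05427933]
 [ 0.9828977  -0.03195627]
 [ 0.96937555  0.14168489]]
front 493
((0.5409467220306396, 0.01968894526362419), (0.1489814668893814, 0.06240493804216385), 88.85792541503906) [0.06531676 0.08443238 0.09186617]
A 83 0.064 ((0.37941813468933105, -0.16184765100479126), (0.017105141654610634, 0.37762677669525146), 19.73204803466797)
B 89 0.063 ((0.4519909918308258, 0.14328140020370483), (0.3867300748825073, 0.04139284789562225), 48.17452621459961)
C 85 0.064 ((0.3771213889122009, 0.17329490184783936), (0.34884053468704224, 0.020511560142040253), 69.92546081542969)
```

```bash
cat >> h.py <<'E'
def plan(xyz,yaw_deg=4.5):
    s=bot.read_state(); M=R.from_rotvec(s['tcp_rot']).as_matrix()
    y=np.deg2rad(yaw_deg); T=np.stack([[np.cos(y),np.sin(y),0],[0,0,-1],[-np.sin(y),np.cos(y),0]],1)
    dr=R.from_matrix(M.T@T).as_rotvec()
    d=(np.array(xyz)-s['tool_pos'])*1000
    print('t',round(s['time'],2),'pos',s['tool_pos'].round(4),'F',np.round(s['wrist_force'],1),'w',round(s['width'],3),'turn',dr.round(4),'slide after turn',(T.T@d).round(1),'slide now',(M.T@d).round(1))
def wcloud(p):
    K=np.array(p['intrinsics']);d=p['depth'];v,u=np.mgrid[:d.shape[0],:d.shape[1]]
    x=(u-K[0,2])/K[0,0];y=(v-K[1,2])/K[1,1];r=np.hypot(x,y)+1e-9
    s=np.tan(np.minimum(r,1.5))/r
    c=np.stack([x*s*d,y*s*d,d],-1)
    return c@R.from_rotvec(p['rotation']).as_matrix().T+np.array(p['position'])
E
python3 - <<'E'
from h import *
p=shot('wrist'); s=bot.read_state(); M=R.from_rotvec(s['tcp_rot']).as_matrix()
print('cam in tool',M.T@(p['position']-s['tool_pos']),'\n',(M.T@R.from_rotvec(p['rotation']).as_matrix()).round(3))
plan([0.55,0.02,0.35])
plan([0.44,0.012,0.35])
E
```

```text
cam in tool [-7.00874126e-02 -1.25644943e-01  1.21558571e-04] 
 [[-0.001  0.961  0.276]
 [ 0.001 -0.276  0.961]
 [ 1.     0.001 -0.   ]]
t 1.1 pos [0.1993 0.6449 0.2483] F [-0.6 -0.2 -0.4] w 1.004 turn [-0.     -0.3783 -0.    ] slide after turn [ 300.6 -101.7 -650.5] slide now [ 519.6 -101.7 -493.5]
t 1.1 pos [0.1993 0.6449 0.2483] F [-0.6 -0.2 -0.4] w 1.004 turn [-0.     -0.3783 -0.    ] slide after turn [ 190.3 -101.7 -649.8] slide now [ 416.8 -101.7 -533.6]
```

Request:
jog_arm:
  turn:
    - [0, -0.126, 0]
    - [0, -0.126, 0]
    - [0, -0.126, 0]
    - [0, 0, 0]
    - [0, 0, 0]
  slide:
    - [0, -30, 0]
    - [0, -30, 0]
    - [0, -30, 0]
    - [12, 0, -45]
    - [12, 0, -45]
  grip: [100, 100, 100, 100, 100]

```text
time: 1.6
tool_pos: [0.2305, 0.5575, 0.3398]
tcp_rot: [-1.567, -0.064, 0.062]
wrist_force: [1.5, -1.4, -0.3]
width: 1.004
```

Request:
jog_arm:
  turn:
    - [0, 0, 0]
    - [0, 0, 0]
    - [0, 0, 0]
    - [0, 0, 0]
    - [0, 0, 0]
  slide:
    - [14, 0, -47]
    - [14, 0, -47]
    - [14, 0, -47]
    - [14, 0, -47]
    - [14, 0, -47]
  grip: [100, 100, 100, 100, 100]

```text
time: 2.1
tool_pos: [0.3187, 0.3264, 0.3385]
tcp_rot: [-1.569, -0.063, 0.061]
wrist_force: [-0.3, -0.6, -0.0]
width: 1.001
```

Request:
jog_arm:
  turn:
    - [0, 0, 0]
    - [0, 0, 0]
    - [0, 0, 0]
    - [0, 0, 0]
    - [0, 0, 0]
  slide:
    - [14, 0, -47]
    - [14, 0, -47]
    - [14, 0, -47]
    - [14, 0, -47]
    - [14, 0, -47]
  grip: [100, 100, 100, 100, 100]

```text
time: 2.6
tool_pos: [0.4068, 0.0975, 0.3388]
tcp_rot: [-1.57, -0.063, 0.06]
wrist_force: [0.1, -1.1, -0.2]
width: 0.998
```

Request:
jog_arm:
  turn:
    - [0, 0, 0]
    - [0, 0, 0]
    - [0, 0, 0]
  slide:
    - [14, 0, -40]
    - [14, 0, -40]
    - [0, 0, 0]
  grip: [0, 0, 0]

```text
time: 2.9
tool_pos: [0.442, 0.0176, 0.3384]
tcp_rot: [-1.572, -0.057, 0.056]
wrist_force: [-0.1, -0.5, -0.2]
width: 0.514
```

Run:
```python
from h import *
p=shot('wrist','w1.png'); c=wcloud(p); np.save('cw.npy',c)
plan([.44,.012,.34])
```

```text
t 2.95 pos [0.4412 0.0198 0.3383] F [-0.4 -0.6  0.2] w 0.428 turn [ 0.0001 -0.0054 -0.0002] slide after turn [-1.8 -1.7 -7.7] slide now [-1.8 -1.7 -7.7]
```

View pics/w1.png

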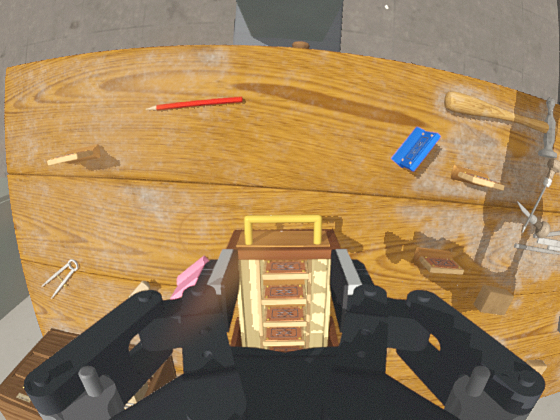

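Run:
```python
from h import *
p=shot('wrist'); c=wcloud(p)
im=p['img']; h=cv2.cvtColor(im,cv2.COLOR_RGB2HSV)
m=(h[...,0]>18)&(h[...,0]<32)&(h[...,1]>180)&(h[...,2]>150); m[:200]=0;m[250:]=0
ys,xs=np.nonzero(m); print(xs.min(),xs.max(),ys.min(),ys.max())
for u in (250,260,270,283,295,305,316):
    v=ys[xs==u]; v=v[v<226]; print(u,v.min(),v.max(),c[int(v.mean()),u].round(4))
for u,v in [(245,240),(265,240),(283,240),(300,240),(330,240),(283,270),(283,290),(283,310),(283,332),(283,228)]: print(u,v,c[v,u].round(3))
cv2.imwrite('pics/w2.png',cv2.resize(im[200:360,220:350,::-1],None,fx=4,fy=4,interpolation=cv2.INTER_CUBIC)[:600])
s=shot('scene'); t=shot('top')
for k,q in(('w',p),):
    r=nets.search_frame('drawer_handle',q);print([(w(q,a['xyz']).round(3),a['conf']) for a in r])
```

```text
223 558 200 248Traceback (most recent call last):
  File "<stdin>", line 7, in <module>
    return umr_minimum(a, axis, None, out, keepdims, initial, where)
ValueError: zero-size array to reduction operation minimum which has no identity
```

Run:
```python
from h import *
p=shot('wrist'); c=wcloud(p)
im=p['img']
cv2.imwrite('pics/w2.png',cv2.resize(im[205:350,215:350,::-1],None,fx=4,fy=4,interpolation=cv2.INTER_CUBIC))
for u in (255,265,275,283,295,305,312):
    print(u,[(v,c[v,u].round(3).tolist()) for v in (214,217,220)])
for u,v in [(245,240),(265,240),(283,240),(300,240),(330,240),(283,270),(283,290),(283,310),(283,332),(283,228)]: print(u,v,c[v,u].round(3))
r=nets.search_frame('drawer_handle',p);print([(w(p,a['xyz']).round(3),a['conf']) for a in r])
```

```text
255 [(214, [0.517, -0.016, 0.0]), (217, [0.498, -0.011, 0.071]), (220, [0.502, -0.011, 0.072])]
265 [(214, [0.515, -0.001, 0.001]), (217, [0.498, 0.001, 0.07]), (220, [0.501, 0.002, 0.073])]
275 [(214, [0.515, 0.014, -0.001]), (217, [0.497, 0.014, 0.07]), (220, [0.5, 0.014, 0.072])]
283 [(214, [0.513, 0.025, 0.001]), (217, [0.496, 0.024, 0.071]), (220, [0.499, 0.025, 0.073])]
295 [(214, [0.512, 0.043, 0.001]), (217, [0.495, 0.039, 0.07]), (220, [0.498, 0.04, 0.071])]
305 [(214, [0.511, 0.058, 0.0]), (217, [0.494, 0.052, 0.071]), (220, [0.497, 0.052, 0.073])]
312 [(214, [0.51, 0.069, -0.0]), (217, [0.493, 0.061, 0.071]), (220, [0.496, 0.061, 0.073])]
245 240 [ 0.53  -0.023  0.073]
265 240 [0.535 0.003 0.055]
283 240 [0.533 0.027 0.055]
300 240 [0.531 0.05  0.056]
330 240 [0.53  0.091 0.052]
283 270 [0.57  0.03  0.072]
283 290 [0.61  0.033 0.057]
283 310 [0.649 0.036 0.051]
283 332 [0.683 0.038 0.062]
283 228 [ 0.536  0.027 -0.001]
[(array([0.54, 0.03, 0.05]), 0.68), (array([0.612, 0.024, 0.068]), 0.38)]
```

View pics/w2.png

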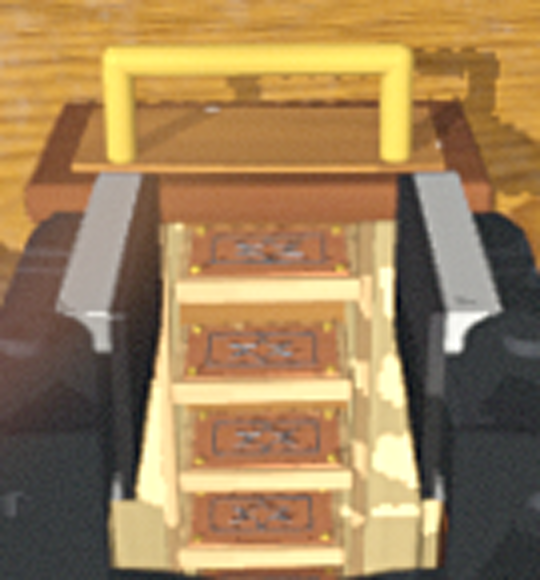

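Request:
jog_arm:
  turn:
    - [0, 0, 0]
    - [0, 0, 0]
    - [0, 0, 0]
    - [0, 0, 0]
    - [0, 0, 0]
  slide:
    - [38, 0, -3]
    - [38, 20, -2]
    - [0, 50, 0]
    - [0, 50, 0]
    - [0, 0, 0]
  grip: [0, 0, 0, 0, 0]

```text
time: 3.6
tool_pos: [0.5101, 0.0247, 0.2097]
tcp_rot: [-1.569, -0.05, 0.077]
wrist_force: [-0.5, 0.8, -0.2]
width: -0.002
```

Run:
```python
from h import *
plan([.517,.022,.062],4.6)
p=shot('wrist'); im=p['img']
cv2.imwrite('pics/w3.png',im[...,::-1])
```

```text
t 3.6 pos [0.5101 0.0247 0.2097] F [-0.5  0.8 -0.2] w -0.002 turn [-0.0017  0.0008 -0.0171] slide after turn [  6.7 147.7  -3.2] slide now [  9.2 147.6  -3.5]
```

View pics/w3.png

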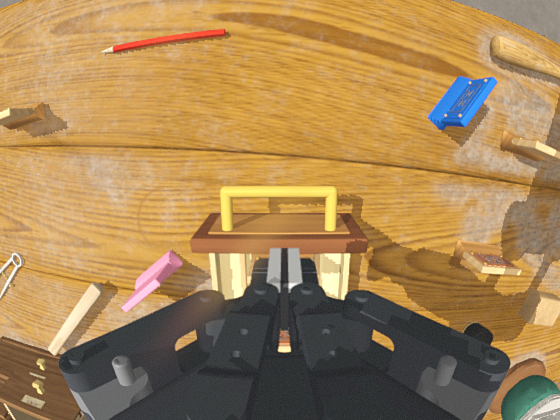

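Run:
```python
from h import *
p=shot('wrist');c=wcloud(p)
for u in (240,280,320): print([(v,c[v,u].round(3).tolist()) for v in (186,188,190,193,196,235,244)])
print(c[215,226],c[215,331])
plan([.517,.022,.062],4.6)
```

```text
[(186, [0.502, -0.013, 0.074]), (188, [0.504, -0.013, 0.073]), (190, [0.506, -0.014, 0.071]), (193, [0.526, -0.022, 0.001]), (196, [0.529, -0.022, 0.0]), (235, [0.54, -0.01, 0.09]), (244, [0.548, -0.009, 0.091])]
[(186, [0.5, 0.02, 0.073]), (188, [0.501, 0.02, 0.073]), (190, [0.504, 0.021, 0.071]), (193, [0.522, 0.021, 0.0]), (196, [0.526, 0.021, 0.0]), (235, [0.537, 0.023, 0.09]), (244, [0.545, 0.024, 0.09])]
[(186, [0.497, 0.054, 0.073]), (188, [0.499, 0.054, 0.073]), (190, [0.501, 0.054, 0.071]), (193, [0.519, 0.064, -0.0]), (196, [0.523, 0.065, -0.002]), (235, [0.534, 0.056, 0.091]), (244, [0.542, 0.057, 0.092])]
[ 0.52874108 -0.02442809  0.07378793] [0.52162406 0.06626634 0.07270184]
t 3.7 pos [0.516  0.0242 0.2181] F [ 0.3 -0.2  0.7] w 0.002 turn [-0.0004  0.0002 -0.0024] slide after turn [  0.9 156.1  -2.3] slide now [  1.2 156.1  -2.3]
```

Request:
jog_arm:
  turn:
    - [0, 0, 0]
    - [0, 0, 0]
    - [0, 0, 0]
    - [0, 0, 0]
    - [0, 0, 0]
  slide:
    - [3, 40, -2]
    - [0, 40, 0]
    - [0, 0, 0]
    - [0, 0, 0]
    - [0, 0, 0]
  grip: [0, 0, 0, 0, 0]

```text
time: 4.2
tool_pos: [0.5231, 0.0213, 0.1425]
tcp_rot: [-1.57, -0.067, 0.056]
wrist_force: [-0.2, -0.8, -0.1]
width: -0.002
```

Run:
```python
from h import *
plan([.5195,.022,.062],4.6)
```

```text
t 4.2 pos [0.5231 0.0213 0.1425] F [-0.2 -0.8 -0.1] w -0.002 turn [ 0.0006 -0.0017  0.0067] slide after turn [-3.5 80.5  1. ] slide now [-4.  80.5  1. ]
```

Request:
jog_arm:
  turn:
    - [0, 0, 0]
    - [0, 0, 0]
    - [0, 0, 0]
    - [0, 0, 0]
    - [0, 0, 0]
  slide:
    - [-3, 0, 0]
    - [0, 30, 0]
    - [0, 30, 0]
    - [0, 20, 0]
    - [0, 0, 0]
  grip: [0, 0, 0, 0, 0]

```text
time: 4.7
tool_pos: [0.5157, 0.0208, 0.0571]
tcp_rot: [-1.57, -0.059, 0.064]
wrist_force: [-0.4, 0.7, -0.5]
width: 0.002
```

Run:
```python
from h import *
shot('wrist','w4.png')
plan([.5195,.022,.062],4.6)
```

```text
t 4.75 pos [0.5168 0.0208 0.0586] F [ 0.3 -0.   0.7] w 0.002 turn [-0.0001 -0.0021 -0.0009] slide after turn [ 2.8 -3.4  1. ] slide now [ 2.7 -3.4  1. ]
```

View pics/w4.png

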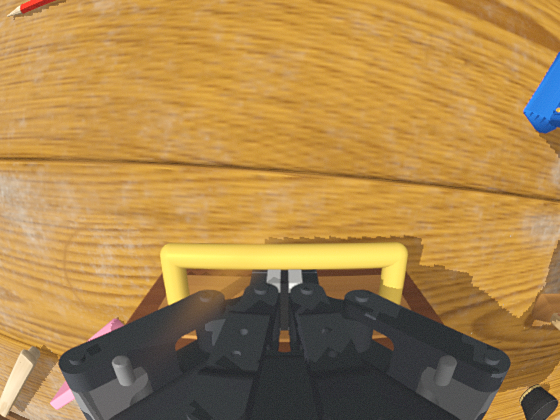

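Request:
jog_arm:
  turn:
    - [0, 0, 0]
    - [0, 0, 0]
    - [0, 0, 0]
    - [0, 0, 0]
    - [0, 0, 0]
  slide:
    - [-4, 0, 0]
    - [-8, 0, 0]
    - [-10, 0, 0]
    - [-10, 0, 0]
    - [-10, 0, 0]
  grip: [0, 0, 0, 0, 0]

```text
time: 5.25
tool_pos: [0.4743, 0.0174, 0.0588]
tcp_rot: [-1.57, -0.062, 0.061]
wrist_force: [1.1, -0.5, 1.4]
width: -0.006
```

Request:
jog_arm:
  turn:
    - [0, 0, 0]
    - [0, 0, 0]
    - [0, 0, 0]
    - [0, 0, 0]
    - [0, 0, 0]
  slide:
    - [-10, 0, 0]
    - [-8, 0, 0]
    - [-6, 0, 0]
    - [-5, 0, 0]
    - [-4, 0, 0]
  grip: [0, 0, 0, 0, 0]

```text
time: 5.75
tool_pos: [0.4418, 0.0149, 0.0581]
tcp_rot: [-1.57, -0.061, 0.062]
wrist_force: [-0.1, 0.8, -0.8]
width: 0.001
```

Request:
jog_arm:
  turn:
    - [0, 0, 0]
    - [0, 0, 0]
    - [0, 0, 0]
    - [0, 0, 0]
    - [0, 0, 0]
  slide:
    - [-3, 0, 0]
    - [-3, 0, 0]
    - [-3, 0, 0]
    - [-3, 0, 0]
    - [-3, 0, 0]
  grip: [0, 0, 0, 0, 0]

```text
time: 6.25
tool_pos: [0.4372, 0.0142, 0.0609]
tcp_rot: [-1.57, -0.078, 0.043]
wrist_force: [27.4, 4.4, -17.9]
width: 0.0
```

Request:
jog_arm:
  turn:
    - [0, 0, 0]
    - [0, 0, 0]
    - [0, 0, 0]
  slide:
    - [8, 0, 0]
    - [7, 0, 0]
    - [0, 0, 0]
  grip: [0, 0, 0]

```text
time: 6.55
tool_pos: [0.4426, 0.015, 0.0582]
tcp_rot: [-1.57, -0.061, 0.062]
wrist_force: [-0.4, 0.8, 0.1]
width: -0.005
```

Run:
```python
from h import *
plan([.437,.015,.3],4.6)
t=shot('top'); c=cloud(t)
cv2.imwrite('pics/t2.png',cv2.resize(t['img'][80:310,140:420,::-1],None,fx=2.8,fy=2.6,interpolation=cv2.INTER_CUBIC))
```

```text
t 6.55 pos [0.4426 0.015  0.0582] F [-0.4  0.8  0.1] w -0.005 turn [ 0.     -0.0019 -0.0009] slide after turn [  -5.5 -241.8    0.5] slide now [  -5.8 -241.8    0.5]
```

View pics/t2.png

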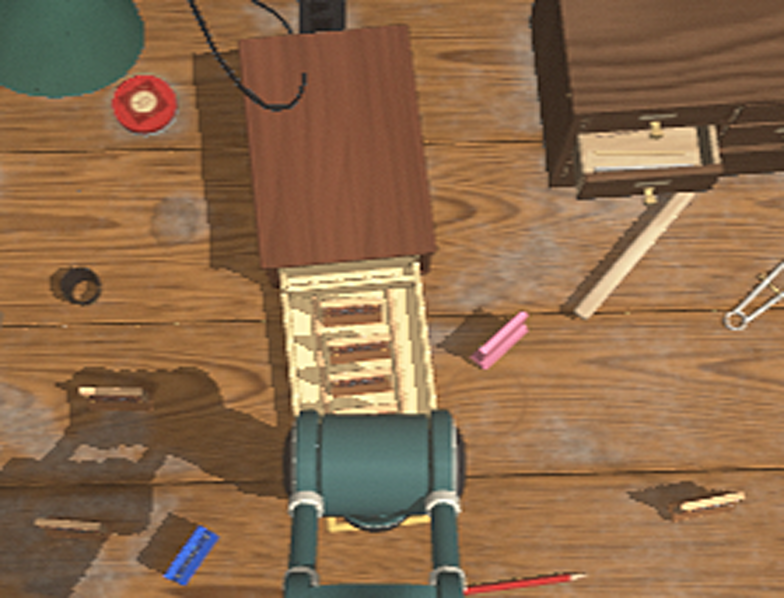

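Request:
jog_arm:
  turn:
    - [0, 0, 0]
    - [0, 0, 0]
    - [0, 0, 0]
    - [0, 0, 0]
    - [0, 0, 0]
  slide:
    - [0, -25, 0]
    - [0, -50, 0]
    - [0, -50, 0]
    - [0, -50, 0]
    - [0, -50, 0]
  grip: [0, 0, 0, 0, 0]

```text
time: 7.1
tool_pos: [0.4409, 0.0149, 0.2846]
tcp_rot: [-1.57, -0.06, 0.063]
wrist_force: [0.8, -0.4, -0.0]
width: 0.001
```

Request:
jog_arm:
  turn:
    - [0, 0, 0]
    - [0, 0, 0]
    - [0, 0, 0]
    - [0, 0, 0]
    - [0, 0, 0]
  slide:
    - [0, -50, 0]
    - [0, -30, 0]
    - [0, 0, 0]
    - [0, 0, 0]
    - [0, 0, 0]
  grip: [0, 60, 100, 100, 100]

```text
time: 7.6
tool_pos: [0.4411, 0.015, 0.361]
tcp_rot: [-1.57, -0.058, 0.064]
wrist_force: [0.1, 0.6, -0.1]
width: 0.682
```

Run:
```python
from h import *
plan([.437,.015,.3],4.6)
p=shot('wrist'); c=wcloud(p); np.savez('v5.npz',c=c,im=p['img'])
cv2.imwrite('pics/w5.png',p['img'][...,::-1])
t=shot('top'); c=cloud(t);np.savez('t5.npz',c=c,im=t['img'])
cv2.imwrite('pics/t5.png',cv2.resize(t['img'][170:290,140:420,::-1],None,fx=2.8,fy=2.8,interpolation=cv2.INTER_CUBIC))
```

```text
t 7.6 pos [0.4411 0.015  0.361 ] F [ 0.1  0.6 -0.1] w 0.682 turn [-0.0004 -0.0021 -0.004 ] slide after turn [-4.1 61.   0.4] slide now [-3.8 61.1  0.3]
```

View pics/w5.png

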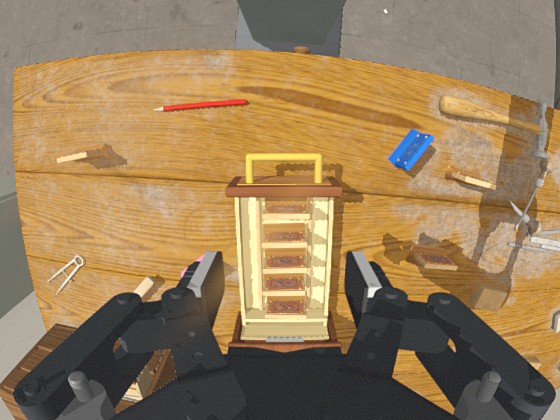

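View pics/t5.png

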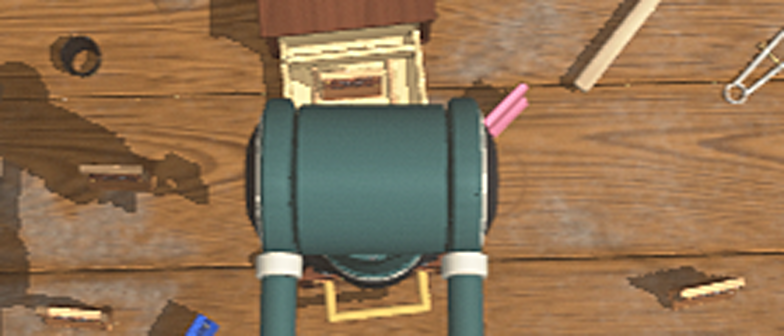

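```bash
cat >> h.py <<'E'
YAW=np.deg2rad(4.6)
A=np.array([[np.cos(YAW),np.sin(YAW)],[-np.sin(YAW),np.cos(YAW)]])
def todr(c,o): # world xy -> drawer-axes relative to o
    d=c.copy(); d[...,:2]=(c[...,:2]-np.array(o))@A.T; return d
E
python3 - <<'E'
from h import *
z=np.load('v5.npz'); c=z['c']; d=todr(c,[0.55,0.025])
for u in (270,283,296):
  print(u)
  for v in range(150,345,2): 
    print(v,*(d[v,u]*1000).round().astype(int),end=' | ')
E
```

```text
270
150 -131 -22 0 | 152 -128 -22 1 | 154 -133 -19 72 | 156 -130 -19 74 | 158 -128 -19 73 | 160 -125 -19 70 | 162 -113 -22 1 | 164 -110 -22 1 | 166 -106 -22 0 | 168 -103 -22 0 | 170 -100 -22 -1 | 172 -97 -22 0 | 174 -94 -23 -1 | 176 -96 -21 25 | 178 -95 -21 40 | 180 -96 -20 56 | 182 -95 -20 68 | 184 -95 -19 77 | 186 -94 -19 87 | 188 -92 -19 90 | 190 -89 -19 88 | 192 -87 -19 90 | 194 -84 -19 89 | 196 -82 -19 89 | 198 -64 -22 29 | 200 -62 -21 33 | 202 -60 -21 36 | 204 -58 -21 41 | 206 -57 -21 49 | 208 -57 -20 59 | 210 -57 -20 69 | 212 -57 -20 77 | 214 -56 -19 85 | 216 -53 -19 83 | 218 -51 -20 83 | 220 -27 -23 18 | 222 -23 -23 17 | 224 -23 -22 26 | 226 -22 -22 31 | 228 -20 -22 36 | 230 -18 -22 39 | 232 -16 -22 41 | 234 -17 -21 53 | 236 -16 -21 59 | 238 -16 -21 67 | 240 -17 -20 75 | 242 -17 -20 82 | 244 -15 -20 84 | 246 -11 -20 83 | 248 -9 -20 84 | 250 17 -23 32 | 252 18 -22 37 | 254 21 -22 38 | 256 23 -22 41 | 258 21 -22 52 | 260 21 -22 58 | 262 21 -21 66 | 264 21 -21 72 | 266 21 -21 79 | 268 22 -21 82 | 270 25 -21 84 | 272 28 -21 84 | 274 56 -23 36 | 276 57 -23 41 | 278 58 -23 45 | 280
[... 2932 characters left out ...]
39 | 256 22 17 42 | 258 20 16 54 | 260 20 16 61 | 262 21 16 66 | 264 21 16 73 | 266 21 15 80 | 268 21 15 85 | 270 25 15 84 | 272 28 15 84 | 274 55 17 38 | 276 56 17 43 | 278 58 17 46 | 280 57 17 53 | 282 57 17 59 | 284 57 16 66 | 286 56 16 74 | 288 57 16 78 | 290 59 16 81 | 292 60 16 84 | 294 63 16 85 | 296 96 18 36 | 298 99 18 38 | 300 99 18 43 | 302 100 17 49 | 304 99 17 55 | 306 100 17 60 | 308 100 17 66 | 310 101 17 70 | 312 100 17 77 | 314 101 16 81 | 316 102 16 84 | 318 106 16 84 | 320 133 18 51 | 322 155 19 27 | 324 155 19 33 | 326 154 19 40 | 328 155 18 45 | 330 155 18 50 | 332 154 18 56 | 334 154 18 62 | 336 154 18 67 | 338 153 18 73 | 340 157 18 74 | 342 215 21 9 | 344 144 17 100 |
```

Run:
```python
from h import *
z=np.load('v5.npz'); c=z['c']; d=todr(c,[0.55,0.025])*1000
for X in (-53,-13,25,61,103):
    m=(abs(d[...,0]-X)<6)&(abs(d[...,1])<60)&(d[...,2]>79)&(d[...,2]<90)
    q=d[m]; print(X,len(q),q[:,:2].min(0).round(),q[:,:2].max(0).round(), np.polyfit(q[:,1],q[:,0],1).round(3))
# profile across y at floor row
for v in (200,221,230):
    print(v,[(u,*d[v,u].round().astype(int)) for u in range(232,340,2)])
for n,(u0,v0,u1,v1) in dict(A=(50,140,115,170),B=(405,240,470,280),C=(440,165,500,195)).items():
    q=c[v0:v1,u0:u1].reshape(-1,3); q=q[(q[:,2]>.056)&(q[:,2]<.08)].astype(np.float32)
    r=cv2.minAreaRect(q[:,:2]*1000); print(n,len(q),np.percentile(q[:,2],[50,95]).round(3),r)
```

```text
-53 340 [-59. -29.] [-49.  31.] [-6.0000e-03 -5.3576e+01]
-13 312 [-18. -31.] [-8. 28.] [ -0.02  -13.688]
25 309 [ 20. -31.] [30. 31.] [-0.026 24.375]
61 296 [ 56. -33.] [66. 29.] [-1.0000e-02  6.0835e+01]
103 245 [ 98. -30.] [108.  31.] [2.80000e-02 1.02044e+02]
200 [(232, np.int64(-54), np.int64(-82), np.int64(0)), (234, np.int64(-54), np.int64(-79), np.int64(0)), (236, np.int64(-64), np.int64(-70), np.int64(40)), (238, np.int64(-64), np.int64(-67), np.int64(41)), (240, np.int64(-60), np.int64(-66), np.int64(25)), (242, np.int64(-58), np.int64(-64), np.int64(18)), (244, np.int64(-58), np.int64(-61), np.int64(18)), (246, np.int64(-58), np.int64(-58), np.int64(18)), (248, np.int64(-58), np.int64(-55), np.int64(17)), (250, np.int64(-58), np.int64(-52), np.int64(17)), (252, np.int64(-58), np.int64(-49), np.int64(18)), (254, np.int64(-58), np.int64(-46), np.int64(17)), (256, np.int64(-60), np.int64(-42), np.int64(26)), (258, np.int64(-60), np.int64(-39), np.int64(27)), (260, np.int64(-58), np.int64(-37), np.int64(17)), (262, np.int64(-58), np.int64(-34), np.int64(17)), (264, np.int64(-5
[... 6985 characters left out ...]
6, np.int64(-10), np.int64(63), np.int64(17)), (328, np.int64(-17), np.int64(64), np.int64(38)), (330, np.int64(-18), np.int64(66), np.int64(40)), (332, np.int64(-4), np.int64(76), np.int64(0)), (334, np.int64(-4), np.int64(79), np.int64(-1)), (336, np.int64(-4), np.int64(82), np.int64(1)), (338, np.int64(-4), np.int64(85), np.int64(0))]
A 194 [0.066 0.067] ((436.8248291015625, -309.73828125), (9.587118148803711, 63.162628173828125), 10.550271034240723)
B 243 [0.065 0.067] ((566.7722778320312, 272.3992614746094), (63.94537353515625, 10.010769844055176), 86.15752410888672)
C 203 [0.066 0.067] ((427.92510986328125, 311.5248718261719), (63.716854095458984, 9.830778121948242), 84.33444213867188)
```

Run:
```python
from h import *
plan([.437,-.310,.18],10.5)
```

```text
t 7.7 pos [0.4412 0.015  0.3609] F [-0.1  0.5  0.2] w 0.846 turn [-0.0007 -0.1051 -0.0044] slide after turn [ -63.3  180.9 -318.8] slide now [ -28.7  180.8 -323.7]
```

Request:
jog_arm:
  turn:
    - [0, -0.105, 0]
    - [0, 0, 0]
    - [0, 0, 0]
    - [0, 0, 0]
    - [0, 0, 0]
  slide:
    - [0, 0, 0]
    - [-9, 0, -45]
    - [-9, 0, -45]
    - [-9, 0, -45]
    - [-9, 0, -45]
  grip: [100, 100, 100, 100, 100]

```text
time: 8.2
tool_pos: [0.4388, -0.1698, 0.3616]
tcp_rot: [-1.565, -0.143, 0.146]
wrist_force: [1.2, 0.4, -0.3]
width: 0.996
```

Request:
jog_arm:
  turn:
    - [0, 0, 0]
    - [0, 0, 0]
    - [0, 0, 0]
    - [0, 0, 0]
    - [0, 0, 0]
  slide:
    - [-9, 30, -40]
    - [-9, 30, -40]
    - [-9, 40, -39]
    - [0, 40, -20]
    - [0, 40, 0]
  grip: [100, 100, 100, 100, 100]

```text
time: 8.7
tool_pos: [0.4379, -0.3065, 0.186]
tcp_rot: [-1.566, -0.141, 0.142]
wrist_force: [-0.1, 0.3, -0.2]
width: 0.999
```

Request:
jog_arm:
  turn:
    - [0, 0, 0]
    - [0, 0, 0]
    - [0, 0, 0]
  slide:
    - [0, 0, 0]
    - [0, 0, 0]
    - [0, 0, 0]
  grip: [100, 100, 100]

```text
time: 9.0
tool_pos: [0.4398, -0.3046, 0.191]
tcp_rot: [-1.568, -0.146, 0.143]
wrist_force: [0.2, -0.2, 0.4]
width: 1.001
```

```bash
cat >> h.py <<'E'
def plate(c,xy,rad=.055,zlo=.058,zhi=.076):
    m=(np.hypot(c[...,0]-xy[0],c[...,1]-xy[1])<rad)&(c[...,2]>zlo)&(c[...,2]<zhi)
    lab=cv2.connectedComponentsWithStats(m.astype(np.uint8),connectivity=8)
    k=1+np.argmax(lab[2][1:,4]); q=c[lab[1]==k]
    r=cv2.minAreaRect((q[:,:2]*1000).astype(np.float32)); (x,y),(a,b),g=r
    yaw=g if a<b else g-90
    yaw=(yaw+90)%180-90
    ys,xs=np.nonzero(lab[1]==k)
    print('plate n',len(q),'ctr',round(x,1),round(y,1),'size',round(a,1),round(b,1),'yaw',round(yaw,1),'z',np.percentile(q[:,2],[50,95]).round(4),'px',xs.mean().round(),ys.mean().round())
    return x/1000,y/1000,yaw
E
python3 - <<'E'
from h import *
p=shot('wrist','w6.png'); c=wcloud(p)
plate(c,(.437,-.31))
plan([.437,-.310,.047],10.5)
E
```

```text
plate n 930 ctr 436.0 -310.1 size 9.8 60.4 yaw 9.7 z [0.0657 0.0669] px 279.0 198.0
t 9.05 pos [ 0.4402 -0.3048  0.1916] F [1.  1.1 1.2] w 0.996 turn [0.0032 0.0008 0.0029] slide after turn [ -4.1 144.6  -4.5] slide now [ -4.5 144.6  -4.1]
```

View pics/w6.png

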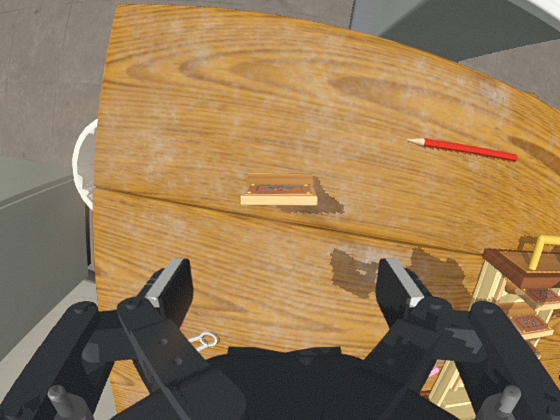

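Request:
jog_arm:
  turn:
    - [0, 0, 0]
    - [0, 0, 0]
    - [0, 0, 0]
    - [0, 0, 0]
    - [0, 0, 0]
  slide:
    - [-5, 40, -4]
    - [0, 40, 0]
    - [0, 30, 0]
    - [0, 20, 0]
    - [0, 0, 0]
  grip: [100, 100, 100, 100, 100]

```text
time: 9.55
tool_pos: [0.4339, -0.308, 0.058]
tcp_rot: [-1.564, -0.143, 0.146]
wrist_force: [0.1, 0.9, -0.1]
width: 1.005
```

Run:
```python
from h import *
p=shot('wrist','w7.png'); c=wcloud(p)
plate(c,(.437,-.31))
plan([.436,-.310,.047],9.7)
```

```text
plate n 3597 ctr 436.0 -309.9 size 10.8 61.8 yaw 10.2 z [0.0654 0.0667] px 278.0 290.0
t 9.6 pos [ 0.435  -0.309   0.0597] F [ 0.2 -0.8 -0.2] w 1.001 turn [0.0002 0.0147 0.0002] slide after turn [ 0.8 12.7 -1.2] slide now [ 0.8 12.7 -1.2]
```

View pics/w7.png

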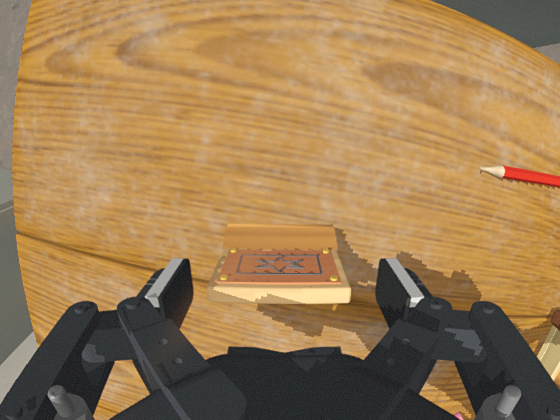

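Request:
jog_arm:
  turn:
    - [0, 0, 0]
    - [0, 0, 0]
    - [0, 0, 0]
    - [0, 0, 0]
    - [0, 0, 0]
  slide:
    - [1, 12, -1]
    - [0, 0, 0]
    - [0, 0, 0]
    - [0, 0, 0]
    - [0, 0, 0]
  grip: [100, 60, 60, 60, 60]
  newtons: 40

```text
time: 10.1
tool_pos: [0.4366, -0.3105, 0.0481]
tcp_rot: [-1.568, -0.145, 0.142]
wrist_force: [0.1, -0.4, 4.5]
width: 0.717
```

Request:
jog_arm:
  turn:
    - [0, 0, 0]
    - [0, 0, 0]
    - [0, 0, 0]
  slide:
    - [0, 0, 0]
    - [0, 0, 0]
    - [0, 0, 0]
  grip: [55, 55, 55]

```text
time: 10.4
tool_pos: [0.4366, -0.3105, 0.0481]
tcp_rot: [-1.567, -0.145, 0.142]
wrist_force: [-0.5, 1.0, 6.1]
width: 0.717
```

Request:
jog_arm:
  turn:
    - [0, 0, 0]
    - [0, 0, 0]
    - [0, 0, 0]
    - [0, 0, 0]
    - [0, 0, 0]
  slide:
    - [0, -15, 0]
    - [0, -40, 0]
    - [0, -50, 0]
    - [0, -50, 0]
    - [0, 0, 0]
  grip: [55, 55, 55, 55, 55]

```text
time: 10.9
tool_pos: [0.4397, -0.3131, 0.2112]
tcp_rot: [-1.577, -0.153, 0.135]
wrist_force: [1.3, -0.6, -2.0]
width: 0.716
```

```bash
python3 - <<'E'
from h import *
def dr2w(x,y): return np.array([.55,.025])+A.T@np.array([x,y])/1000
xy=dr2w(-33,-0.5); print(xy)
plan([*xy,.2],4.6)
E
cat >> h.py <<'E'
def dr2w(x,y): return np.array([.55,.025])+A.T@np.array([x,y])/1000
E
```

```text
[0.5171464  0.02185505]
t 10.9 pos [ 0.4397 -0.3131  0.2112] F [ 1.3 -0.6 -2. ] w 0.716 turn [0.0111 0.1029 0.0107] slide after turn [104.1  11.2 327.7] slide now [137.1   9.  315.3]
```

Request:
jog_arm:
  turn:
    - [0, 0.102, 0]
    - [0, 0, 0]
    - [0, 0, 0]
    - [0, 0, 0]
    - [0, 0, 0]
  slide:
    - [0, 0, 0]
    - [7, 0, 22]
    - [13, 0, 41]
    - [13, 0, 41]
    - [13, 0, 41]
  grip: [55, 55, 55, 55, 55]

```text
time: 11.4
tool_pos: [0.4688, -0.1601, 0.2012]
tcp_rot: [-1.569, -0.062, 0.064]
wrist_force: [1.7, -0.6, -1.6]
width: 0.718
```

Request:
jog_arm:
  turn:
    - [0, 0, 0]
    - [0, 0, 0]
    - [0, 0, 0]
    - [0, 0, 0]
    - [0, 0, 0]
  slide:
    - [13, 0, 41]
    - [13, 0, 41]
    - [13, 0, 41]
    - [13, 0, 41]
    - [6, 0, 19]
  grip: [55, 55, 55, 55, 55]

```text
time: 11.9
tool_pos: [0.5121, 0.0286, 0.2012]
tcp_rot: [-1.569, -0.064, 0.067]
wrist_force: [-0.3, 0.8, -2.2]
width: 0.715
```

Request:
jog_arm:
  turn:
    - [0, 0, 0]
    - [0, 0, 0]
    - [0, 0, 0]
    - [0, 0, 0]
    - [0, 0, 0]
  slide:
    - [0, 0, 0]
    - [0, 0, 0]
    - [0, 0, 0]
    - [0, 0, 0]
    - [0, 0, 0]
  grip: [55, 55, 55, 55, 55]

```text
time: 12.4
tool_pos: [0.5126, 0.0244, 0.2018]
tcp_rot: [-1.57, -0.062, 0.063]
wrist_force: [-0.1, 0.5, -2.6]
width: 0.715
```

Run:
```python
from h import *
p=shot('wrist','w8.png'); c=wcloud(p); d=todr(c,[.55,.025])*1000
for X in (-53,-13,25,61,103):
    m=(abs(d[...,0]-X)<9)&(abs(d[...,1])<45)&(d[...,2]>79)&(d[...,2]<89)
    q=d[m]
    if len(q)>9: print(X,len(q),np.percentile(q,5,axis=0).round(),np.percentile(q,95,axis=0).round())
plan([*dr2w(-33,-.5),.065],4.6)
```

```text
-53 947 [-57. -26.  80.] [-49.  28.  85.]
61 330 [ 60. -30.  83.] [65. 24. 85.]
103 423 [ 99. -25.  79.] [105.  26.  85.]
t 12.45 pos [0.5126 0.0246 0.2019] F [-0.   0.2 -2.4] w 0.713 turn [ 0.0001 -0.0005 -0.0001] slide after turn [  4.3 136.9  -3.1] slide now [  4.3 136.9  -3.1]
```

View pics/w8.png

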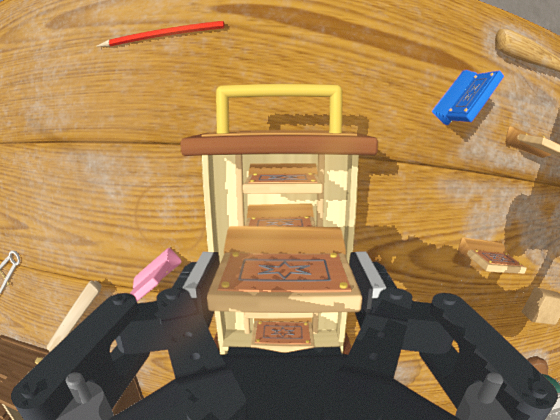

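```bash
cat >> h.py <<'E'
def held():
    p=shot('wrist'); c=wcloud(p); s=bot.read_state(); M=R.from_rotvec(s['tcp_rot']).as_matrix()
    q=((c-s['tool_pos'])@M)*1000
    m=(abs(q[...,0])<14)&(abs(q[...,2])<27)&(q[...,1]<5)&(q[...,1]>-30)
    Q=q[m]
    for y in range(-26,6,4):
        k=Q[abs(Q[:,1]-y)<2]
        if len(k)>5: print('y',y,len(k),'x',np.percentile(k[:,0],[3,50,97]).round(1),'z',np.percentile(k[:,2],[2,98]).round(1))
    t=Q[Q[:,1]<-14]; print('top y',np.percentile(Q[:,1],2).round(1))
E
python3 - <<'E'
from h import *
held()
E
```

```text
y -18 2408 x [-3.6 -0.3  4. ] z [-25.9  25.9]
y -14 967 x [-4.8 -3.7 -2.6] z [-25.8  25.8]
y -10 613 x [-5.1 -4.2 -3.5] z [-25.6  25.1]
y -6 566 x [-4.9 -4.2 -3.5] z [-25.9  25.7]
y -2 551 x [-4.9 -4.2 -3.5] z [-25.7  25.7]
y 2 496 x [-4.9 -4.2 -3.6] z [-25.5  25.7]
top y -18.7
```

Request:
jog_arm:
  turn:
    - [0, 0, 0]
    - [0, 0, 0]
    - [0, 0, 0]
    - [0, 0, 0]
    - [0, 0, 0]
  slide:
    - [4, 0, -3]
    - [0, 30, 0]
    - [0, 30, 0]
    - [0, 20, 0]
    - [0, 0, 0]
  grip: [55, 55, 55, 55, 55]

```text
time: 13.0
tool_pos: [0.5142, 0.0225, 0.1184]
tcp_rot: [-1.57, -0.058, 0.069]
wrist_force: [-0.3, -0.1, -2.5]
width: 0.717
```

Run:
```python
from h import *
p=shot('wrist','w9.png')
plan([*dr2w(-33,-.5),.065],4.6)
```

```text
t 13.05 pos [0.5158 0.0225 0.1204] F [-0.7  0.9 -1.8] w 0.714 turn [-0.0003  0.0007 -0.0038] slide after turn [ 1.3 55.4 -0.8] slide now [ 1.5 55.4 -0.8]
```

View pics/w9.png

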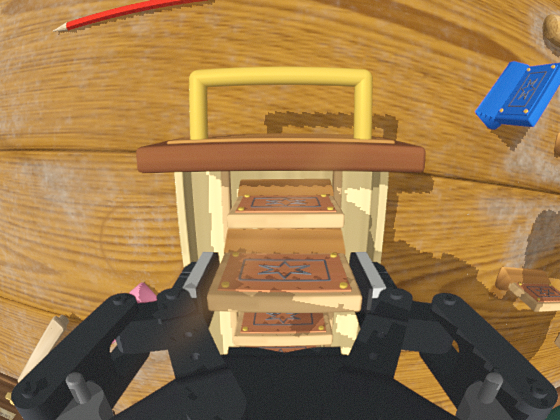

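Well centred between plates 1 (286,208) and 2 (283,325). Easing down.

Request:
jog_arm:
  turn:
    - [0, 0, 0]
    - [0, 0, 0]
    - [0, 0, 0]
    - [0, 0, 0]
    - [0, 0, 0]
  slide:
    - [1, 10, -1]
    - [0, 10, 0]
    - [0, 10, 0]
    - [0, 5, 0]
    - [0, 4, 0]
  grip: [55, 55, 55, 55, 55]

```text
time: 13.55
tool_pos: [0.5177, 0.0219, 0.0822]
tcp_rot: [-1.57, -0.063, 0.064]
wrist_force: [-0.3, -0.4, -2.3]
width: 0.722
```

Request:
jog_arm:
  turn:
    - [0, 0, 0]
    - [0, 0, 0]
    - [0, 0, 0]
    - [0, 0, 0]
    - [0, 0, 0]
  slide:
    - [0, 3, 0]
    - [0, 3, 0]
    - [0, 3, 0]
    - [0, 2, 0]
    - [0, 2, 0]
  grip: [55, 55, 55, 55, 55]

```text
time: 14.05
tool_pos: [0.5184, 0.0219, 0.0699]
tcp_rot: [-1.57, -0.064, 0.063]
wrist_force: [-0.4, -0.1, -1.5]
width: 0.718
```

Run:
```python
from h import *
p=shot('wrist','w10.png')
plan([*dr2w(-33,-.5),.065],4.6)
held()
```

```text
t 14.1 pos [0.5182 0.0219 0.0696] F [ 0.9  0.4 -1.8] w 0.717 turn [-0.      0.0009  0.0004] slide after turn [-1.1  4.6  0.1] slide now [-1.1  4.6  0.1]
y -18 2402 x [-3.6 -0.2  4.1] z [-25.9  25.7]
y -14 957 x [-4.7 -3.6 -2.6] z [-25.8  25.7]
y -10 618 x [-4.9 -4.2 -3.4] z [-25.4  25.4]
y -6 561 x [-4.8 -4.2 -3.5] z [-25.8  25.5]
y -2 549 x [-4.8 -4.1 -3.5] z [-25.5  25.7]
y 2 497 x [-4.8 -4.1 -3.5] z [-25.8  25.7]
top y -18.5
```

View pics/w10.png

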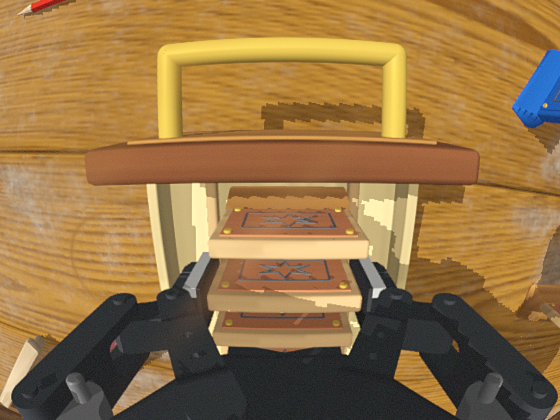

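Request:
jog_arm:
  turn:
    - [0, 0, 0]
    - [0, 0, 0]
    - [0, 0, 0]
    - [0, 0, 0]
    - [0, 0, 0]
  slide:
    - [0, 1, 0]
    - [0, 1, 0]
    - [0, 1, 0]
    - [0, 1, 0]
    - [0, 0, 0]
  grip: [55, 55, 55, 55, 55]

```text
time: 14.65
tool_pos: [0.5183, 0.0219, 0.0661]
tcp_rot: [-1.57, -0.064, 0.063]
wrist_force: [0.7, 0.2, 0.8]
width: 0.718
```

Request:
jog_arm:
  turn:
    - [0, 0, 0]
    - [0, 0, 0]
    - [0, 0, 0]
  slide:
    - [0, 1, 0]
    - [0, 0, 0]
    - [0, 0, 0]
  grip: [55, 55, 55]

```text
time: 14.95
tool_pos: [0.5193, 0.022, 0.0661]
tcp_rot: [-1.57, -0.066, 0.062]
wrist_force: [0.2, 1.4, 6.0]
width: 0.716
```

Request:
jog_arm:
  turn:
    - [0, 0, 0]
    - [0, 0, 0]
    - [0, 0, 0]
    - [0, 0, 0]
    - [0, 0, 0]
  slide:
    - [0, 0, 0]
    - [0, 0, 0]
    - [0, 0, 0]
    - [0, -10, 0]
    - [0, -20, 0]
  grip: [80, 90, 90, 90, 90]

```text
time: 15.45
tool_pos: [0.5162, 0.0219, 0.0938]
tcp_rot: [-1.57, -0.06, 0.067]
wrist_force: [0.2, 0.3, -0.1]
width: 0.899
```

Request:
jog_arm:
  turn:
    - [0, 0, 0]
    - [0, 0, 0]
    - [0, 0, 0]
    - [0, 0, 0]
    - [0, 0, 0]
  slide:
    - [0, -40, 0]
    - [0, -50, 0]
    - [0, -50, 0]
    - [-30, -50, 0]
    - [-30, -20, 0]
  grip: [90, 90, 100, 100, 100]

```text
time: 15.95
tool_pos: [0.4644, 0.0173, 0.3037]
tcp_rot: [-1.57, -0.07, 0.057]
wrist_force: [0.5, -0.6, 0.9]
width: 0.998
```

```bash
cat >> h.py <<'E'
def row(c):
    d=todr(c,[.55,.025])*1000
    m=((d[...,0]>-78)&(d[...,0]<128)&(abs(d[...,1]+.5)<26)&(d[...,2]>80)&(d[...,2]<90)).astype(np.uint8)
    n,l,st,ce=cv2.connectedComponentsWithStats(m)
    for k in range(1,n):
        if st[k,4]<30: continue
        q=d[l==k]; print('row plate x',q[:,0].min().round(1),q[:,0].max().round(1),'n',len(q),'slope',np.polyfit(q[:,1],q[:,0],1)[0].round(3),'z',np.percentile(q[:,2],[50,95]).round(1))
E
python3 - <<'E'
from h import *
p=shot('wrist','w11.png'); c=wcloud(p); row(c)
for xy in ((.567,.272),(.428,.3115)): plate(c,xy)
plan([.428,.3115,.18],-5.7)
E
```

```text
row plate x -57.2 -47.9 n 385 slope 0.007 z [83.7 85. ]
row plate x -34.9 -26.5 n 349 slope -0.002 z [83.8 85.2]
row plate x -13.4 -4.4 n 341 slope 0.009 z [83.7 85.1]
row plate x 21.5 31.5 n 322 slope -0.017 z [83.7 85. ]
row plate x 58.5 67.6 n 276 slope -0.011 z [83.5 84.7]
row plate x 99.0 109.2 n 243 slope 0.033 z [83.5 84.8]
plate n 275 ctr 566.3 271.8 size 63.1 10.3 yaw -2.7 z [0.0653 0.0669] px 458.0 266.0
plate n 244 ctr 428.2 310.9 size 61.6 9.7 yaw -5.8 z [0.0654 0.067 ] px 503.0 173.0
t 16.0 pos [0.4608 0.0171 0.3056] F [-4.1  0.6  1.7] w 1.0 turn [0.0004 0.1809 0.0072] slide after turn [-61.8 125.6 289.7] slide now [ -9.6 125.2 296.2]
```

View pics/w11.png

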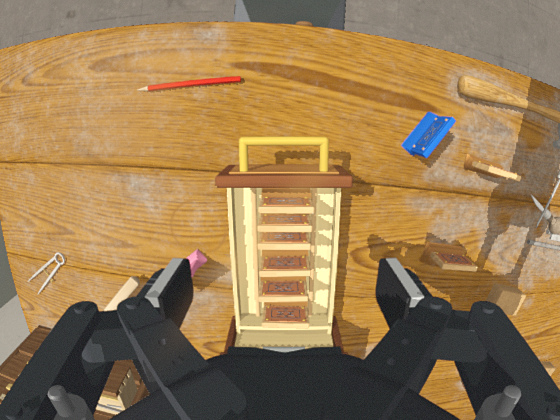

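Request:
jog_arm:
  turn:
    - [0, 0.09, 0]
    - [0, 0.09, 0]
    - [0, 0, 0]
    - [0, 0, 0]
    - [0, 0, 0]
  slide:
    - [0, 0, 0]
    - [0, 0, 0]
    - [-10, 0, 42]
    - [-10, 0, 42]
    - [-10, 0, 42]
  grip: [100, 100, 100, 100, 100]

```text
time: 16.5
tool_pos: [0.4447, 0.1466, 0.2981]
tcp_rot: [-1.569, 0.079, -0.079]
wrist_force: [0.7, -0.1, -0.2]
width: 0.998
```

Request:
jog_arm:
  turn:
    - [0, 0, 0]
    - [0, 0, 0]
    - [0, 0, 0]
    - [0, 0, 0]
    - [0, 0, 0]
  slide:
    - [-8, 20, 42]
    - [-8, 30, 42]
    - [-8, 35, 40]
    - [-8, 40, 40]
    - [0, 0, 0]
  grip: [100, 100, 100, 100, 100]

```text
time: 17.0
tool_pos: [0.4263, 0.3037, 0.1759]
tcp_rot: [-1.574, 0.081, -0.068]
wrist_force: [-0.5, -0.7, -0.0]
width: 1.0
```

Request:
jog_arm:
  turn:
    - [0, 0, 0]
    - [0, 0, 0]
    - [0, 0, 0]
  slide:
    - [0, 0, 0]
    - [0, 0, 0]
    - [0, 0, 0]
  grip: [100, 100, 100]

```text
time: 17.3
tool_pos: [0.4317, 0.3019, 0.1835]
tcp_rot: [-1.568, 0.076, -0.081]
wrist_force: [1.1, -0.7, -0.4]
width: 0.995
```

Run:
```python
from h import *
p=shot('wrist','w12.png'); c=wcloud(p)
x,y,g=plate(c,(.428,.311))
plan([x,y,.047],g)
```

```text
plate n 974 ctr 428.0 312.1 size 61.3 9.3 yaw -6.2 z [0.0656 0.0669] px 296.0 201.0
t 17.35 pos [0.4317 0.3019 0.1834] F [ 0.  -0.5  0.5] w 1.004 turn [-0.0019  0.0074  0.0027] slide after turn [ -4.8 136.4   9.7] slide now [ -5.1 136.4   9.5]
```

View pics/w12.png

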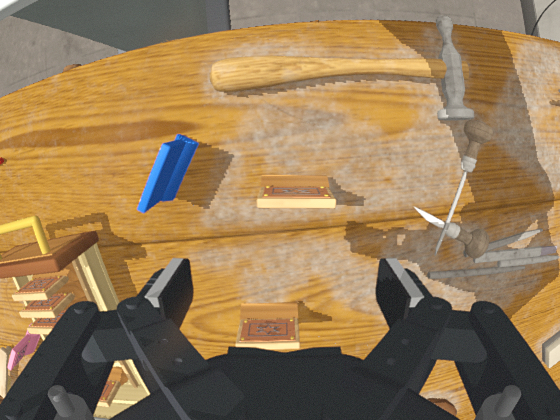

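Request:
jog_arm:
  turn:
    - [0, 0, 0]
    - [0, 0, 0]
    - [0, 0, 0]
    - [0, 0, 0]
    - [0, 0, 0]
  slide:
    - [-5, 20, 10]
    - [0, 40, 0]
    - [0, 40, 0]
    - [0, 20, 0]
    - [0, 0, 0]
  grip: [100, 100, 100, 100, 100]

```text
time: 17.85
tool_pos: [0.4246, 0.3106, 0.059]
tcp_rot: [-1.573, 0.082, -0.075]
wrist_force: [-0.1, 0.4, 0.7]
width: 1.0
```

Run:
```python
from h import *
p=shot('wrist','w13.png'); c=wcloud(p)
x,y,g=plate(c,(.428,.311))
plan([x,y,.047],g)
```

```text
plate n 3515 ctr 428.4 312.0 size 62.1 10.7 yaw -6.6 z [0.0654 0.0667] px 288.0 293.0
t 17.9 pos [0.4261 0.3117 0.0611] F [ 0.   0.2 -0. ] w 1.001 turn [ 0.0013  0.0144 -0.0015] slide after turn [ 2.2 14.1  0.5] slide now [ 2.3 14.1  0.5]
```

Request:
jog_arm:
  turn:
    - [0, 0.012, 0]
    - [0, 0, 0]
    - [0, 0, 0]
    - [0, 0, 0]
    - [0, 0, 0]
  slide:
    - [1, 13, 0]
    - [0, 0, 0]
    - [0, 0, 0]
    - [0, 0, 0]
    - [0, 0, 0]
  grip: [100, 55, 55, 55, 55]

```text
time: 18.4
tool_pos: [0.4283, 0.3133, 0.0497]
tcp_rot: [-1.568, 0.085, -0.088]
wrist_force: [0.5, 0.1, 3.5]
width: 0.719
```

Request:
jog_arm:
  turn:
    - [0, 0, 0]
    - [0, 0, 0]
    - [0, 0, 0]
    - [0, 0, 0]
    - [0, 0, 0]
  slide:
    - [0, 0, 0]
    - [0, 0, 0]
    - [0, -15, 0]
    - [0, -40, 0]
    - [0, -50, 0]
  grip: [55, 55, 55, 55, 55]

```text
time: 18.9
tool_pos: [0.4245, 0.3109, 0.1518]
tcp_rot: [-1.574, 0.092, -0.082]
wrist_force: [0.5, 0.5, -2.0]
width: 0.713
```

Request:
jog_arm:
  turn:
    - [0, 0, 0]
    - [0, 0, 0]
    - [0, 0, 0]
    - [0, 0, 0]
  slide:
    - [0, -50, 0]
    - [0, 0, 0]
    - [0, 0, 0]
    - [0, 0, 0]
  grip: [55, 55, 55, 55]

```text
time: 19.3
tool_pos: [0.4259, 0.3118, 0.2018]
tcp_rot: [-1.571, 0.089, -0.085]
wrist_force: [-0.0, 1.0, -2.3]
width: 0.716
```

Run:
```python
from h import *
held()
plan([*dr2w(83.5,-.5),.2],4.6)
```

```text
y -18 2117 x [-2.5  0.8  4.8] z [-26.  26.]
y -14 994 x [-3.8 -2.4  3. ] z [-25.8  26. ]
y -10 660 x [-4.2 -3.3 -2.4] z [-25.6  25.4]
y -6 567 x [-4.  -3.3 -2.5] z [-25.3  26. ]
y -2 508 x [-3.8 -3.1 -2.5] z [-25.9  26.1]
y 2 511 x [-4.  -3.2 -2.6] z [-25.8  25.9]
top y -17.9
t 19.35 pos [0.4256 0.3116 0.2011] F [-0.4 -0.9 -2.4] w 0.715 turn [ 0.0027 -0.1909 -0.004 ] slide after turn [ 184.5    1.1 -296.2] slide now [ 237.3    1.  -255.8]
```

Request:
jog_arm:
  turn:
    - [0, -0.095, 0]
    - [0, -0.095, 0]
    - [0, 0, 0]
    - [0, 0, 0]
    - [0, 0, 0]
  slide:
    - [0, 0, 0]
    - [0, 0, 0]
    - [13, 0, -21]
    - [26, 0, -42]
    - [26, 0, -42]
  grip: [55, 55, 55, 55, 55]

```text
time: 19.85
tool_pos: [0.4992, 0.2121, 0.2007]
tcp_rot: [-1.571, -0.061, 0.068]
wrist_force: [0.4, 1.4, -2.4]
width: 0.717
```

Request:
jog_arm:
  turn:
    - [0, 0, 0]
    - [0, 0, 0]
    - [0, 0, 0]
    - [0, 0, 0]
    - [0, 0, 0]
  slide:
    - [26, 0, -42]
    - [26, 0, -42]
    - [26, 0, -42]
    - [26, 0, -42]
    - [14, 0, -23]
  grip: [55, 55, 55, 55, 55]

```text
time: 20.35
tool_pos: [0.6335, 0.0286, 0.2003]
tcp_rot: [-1.571, -0.057, 0.064]
wrist_force: [-0.9, 0.5, -2.3]
width: 0.718
```

Request:
jog_arm:
  turn:
    - [0, 0, 0]
    - [0, 0, 0]
    - [0, 0, 0]
    - [0, 0, 0]
    - [0, 0, 0]
  slide:
    - [0, 0, 0]
    - [0, 0, 0]
    - [0, 0, 0]
    - [0, 0, 0]
    - [0, 0, 0]
  grip: [55, 55, 55, 55, 55]

```text
time: 20.85
tool_pos: [0.6326, 0.0332, 0.2033]
tcp_rot: [-1.57, -0.063, 0.064]
wrist_force: [0.5, 0.2, -1.3]
width: 0.718
```

Run:
```python
from h import *
held()
plan([*dr2w(82.5,-.5),.066],4.6)
```

```text
y -18 1008 x [-2.7  0.7  4.1] z [-25.7  25.6]
y -14 1832 x [-3.7 -1.8  4.6] z [-25.9  26. ]
y -10 789 x [-4.6 -3.5 -2.3] z [-25.7  25.7]
y -6 588 x [-4.3 -3.6 -2.9] z [-25.5  25.1]
y -2 489 x [-4.3 -3.6 -3. ] z [-25.3  26.2]
y 2 505 x [-4.3 -3.6 -3. ] z [-25.7  25.7]
top y -16.9
t 20.9 pos [0.6328 0.0331 0.2035] F [-0.2  0.  -1.4] w 0.713 turn [-0.      0.0004 -0.    ] slide after turn [ -0.6 137.5  -1.9] slide now [ -0.6 137.5  -1.9]
```

Request:
jog_arm:
  turn:
    - [0, 0, 0]
    - [0, 0, 0]
    - [0, 0, 0]
    - [0, 0, 0]
    - [0, 0, 0]
  slide:
    - [0, 0, -2]
    - [0, 30, 0]
    - [0, 30, 0]
    - [0, 20, 0]
    - [0, 0, 0]
  grip: [55, 55, 55, 55, 55]

```text
time: 21.4
tool_pos: [0.6302, 0.0302, 0.1195]
tcp_rot: [-1.57, -0.056, 0.068]
wrist_force: [-1.6, -0.3, -3.2]
width: 0.717
```

Run:
```python
from h import *
p=shot('wrist','w14.png');row(wcloud(p))
plan([*dr2w(82.8,-.5),.067],4.6)
```

```text
row plate x -52.1 -47.0 n 853 slope 0.003 z [83.6 85.1]
row plate x -34.1 -25.6 n 1638 slope 0.001 z [83.8 85.1]
row plate x -12.9 -3.6 n 1723 slope 0.008 z [83.9 85. ]
row plate x 22.1 31.7 n 1737 slope -0.021 z [83.8 85. ]
row plate x 58.6 68.2 n 1607 slope -0.015 z [83.8 84.9]
row plate x 70.0 76.2 n 1405 slope -0.007 z [85.2 89.5]
t 21.45 pos [0.6318 0.0302 0.1218] F [-0.2 -0.4 -2.6] w 0.717 turn [-0.0002 -0.0008 -0.004 ] slide after turn [ 0.8 54.8  0.9] slide now [ 1.1 54.8  0.9]
```

View pics/w14.png

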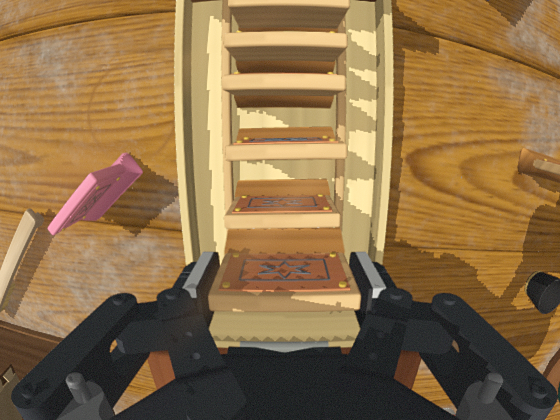

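Request:
jog_arm:
  turn:
    - [0, 0, 0]
    - [0, 0, 0]
    - [0, 0, 0]
    - [0, 0, 0]
    - [0, 0, 0]
  slide:
    - [0, 10, 0]
    - [0, 10, 0]
    - [0, 10, 0]
    - [0, 5, 0]
    - [0, 3, 0]
  grip: [55, 55, 55, 55, 55]

```text
time: 21.95
tool_pos: [0.6329, 0.0301, 0.0846]
tcp_rot: [-1.57, -0.061, 0.063]
wrist_force: [-0.6, 0.2, -1.9]
width: 0.712
```

Request:
jog_arm:
  turn:
    - [0, 0, 0]
    - [0, 0, 0]
    - [0, 0, 0]
    - [0, 0, 0]
    - [0, 0, 0]
  slide:
    - [0, 3, 0]
    - [0, 3, 0]
    - [0, 2, 0]
    - [0, 2, 0]
    - [0, 1, 0]
  grip: [55, 55, 55, 55, 55]

```text
time: 22.45
tool_pos: [0.6337, 0.0301, 0.0747]
tcp_rot: [-1.57, -0.063, 0.062]
wrist_force: [1.0, 0.3, -0.1]
width: 0.716
```

Run:
```python
from h import *
p=shot('wrist','w15.png');row(wcloud(p))
plan([*dr2w(82.8,-.5),.067],4.6)
held()
```

```text
row plate x -31.6 -25.4 n 1993 slope 0.001 z [83.7 85. ]
row plate x -12.7 -3.5 n 3260 slope 0.004 z [83.8 85. ]
row plate x 22.2 32.1 n 3286 slope -0.019 z [83.9 85. ]
row plate x 58.0 67.7 n 2865 slope -0.009 z [83.8 84.9]
row plate x 78.9 83.0 n 1829 slope -0.004 z [86.  89.6]
row plate x 101.1 111.7 n 2097 slope -0.003 z [83.6 84.7]
t 22.5 pos [0.6336 0.0301 0.0745] F [ 1.  -0.1 -2.1] w 0.708 turn [ 0.0001 -0.001   0.0005] slide after turn [-0.9  7.5  1.1] slide now [-1.   7.5  1.1]
y -18 1351 x [-2.7  0.8  4.3] z [-26.   25.6]
y -14 1582 x [-3.6 -2.1  4.8] z [-25.8  26.1]
y -10 741 x [-4.4 -3.4 -2.3] z [-25.6  25.7]
y -6 581 x [-4.2 -3.5 -2.8] z [-25.6  25.7]
y -2 497 x [-4.  -3.4 -2.7] z [-25.6  25.7]
y 2 511 x [-4.2 -3.5 -2.8] z [-25.7  25.9]
top y -17.1
```

View pics/w15.png

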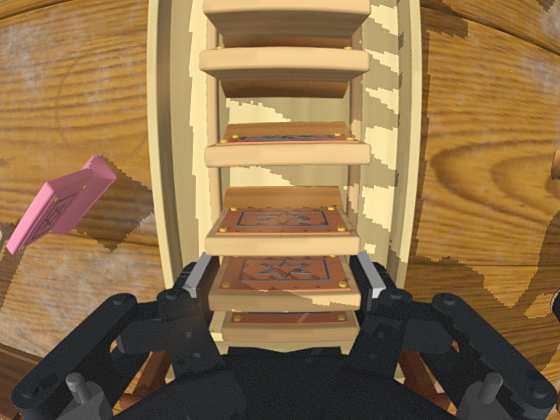

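Sliding apart properly (p5 moved to x≈106 and squared up). Continue down.

Request:
jog_arm:
  turn:
    - [0, 0, 0]
    - [0, 0, 0]
    - [0, 0, 0]
    - [0, 0, 0]
    - [0, 0, 0]
  slide:
    - [0, 2, 0]
    - [0, 2, 0]
    - [0, 1, 0]
    - [0, 1, 0]
    - [0, 0, 0]
  grip: [55, 55, 55, 55, 55]

```text
time: 23.05
tool_pos: [0.6333, 0.0301, 0.0683]
tcp_rot: [-1.57, -0.062, 0.062]
wrist_force: [0.4, 0.4, -2.1]
width: 0.716
```

Request:
jog_arm:
  turn:
    - [0, 0, 0]
    - [0, 0, 0]
    - [0, 0, 0]
    - [0, 0, 0]
  slide:
    - [0, 1, 0]
    - [0, 1, 0]
    - [0, 0, 0]
    - [0, 0, 0]
  grip: [55, 55, 55, 55]

```text
time: 23.45
tool_pos: [0.6343, 0.0302, 0.0676]
tcp_rot: [-1.57, -0.064, 0.061]
wrist_force: [-0.1, 0.4, 5.1]
width: 0.716
```

Floor reached (z 0.0676, +7 N). Release and rise.

Request:
jog_arm:
  turn:
    - [0, 0, 0]
    - [0, 0, 0]
    - [0, 0, 0]
    - [0, 0, 0]
    - [0, 0, 0]
  slide:
    - [0, 0, 0]
    - [0, 0, 0]
    - [0, 0, 0]
    - [0, -10, 0]
    - [0, -20, 0]
  grip: [80, 90, 90, 90, 90]

```text
time: 23.95
tool_pos: [0.6315, 0.0301, 0.095]
tcp_rot: [-1.57, -0.059, 0.066]
wrist_force: [-0.6, -0.3, 0.1]
width: 0.901
```

Request:
jog_arm:
  turn:
    - [0, 0, 0]
    - [0, 0, 0]
    - [0, 0, 0]
    - [0, 0, 0]
    - [0, 0, 0]
  slide:
    - [0, -40, 0]
    - [0, -50, 0]
    - [-35, -50, 0]
    - [-45, -50, 0]
    - [-45, -10, 0]
  grip: [90, 90, 100, 100, 100]

```text
time: 24.45
tool_pos: [0.5291, 0.0215, 0.2812]
tcp_rot: [-1.57, -0.071, 0.054]
wrist_force: [-0.0, 0.1, 0.5]
width: 1.0
```

Request:
jog_arm:
  turn:
    - [0, 0, 0]
    - [0, 0, 0]
    - [0, 0, 0]
  slide:
    - [-30, 0, 0]
    - [0, 0, 0]
    - [0, 0, 0]
  grip: [100, 100, 100]

```text
time: 24.75
tool_pos: [0.4966, 0.0192, 0.2755]
tcp_rot: [-1.57, -0.064, 0.06]
wrist_force: [-0.6, -0.3, -0.2]
width: 0.999
```

Run:
```python
from h import *
p=shot('wrist','w16.png'); c=wcloud(p); row(c)
x,y,g=plate(c,(.567,.272))
plan([x,y,.18],g)
```

```text
row plate x -57.0 -46.7 n 452 slope 0.018 z [83.7 84.9]
row plate x -34.3 -26.0 n 424 slope 0.001 z [83.8 84.9]
row plate x -12.2 -2.9 n 425 slope -0.001 z [83.7 84.9]
row plate x 22.3 32.1 n 370 slope -0.023 z [83.6 84.9]
row plate x 57.7 67.7 n 373 slope 0.002 z [83.6 84.9]
row plate x 80.0 89.8 n 322 slope -0.008 z [83.6 84.9]
row plate x 102.5 113.2 n 304 slope -0.013 z [83.6 84.8]
plate n 308 ctr 566.8 271.4 size 62.2 10.2 yaw -3.3 z [0.0653 0.0667] px 473.0 254.0
t 24.8 pos [0.4972 0.0193 0.2752] F [-0.2 -0.6  0.6] w 1.002 turn [0.     0.1361 0.0016] slide after turn [ 55.2  95.2 255.7] slide now [ 89.2  95.3 245.9]
```

View pics/w16.png

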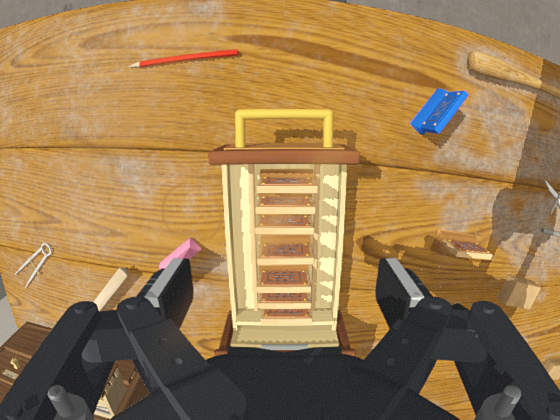

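Request:
jog_arm:
  turn:
    - [0, 0.068, 0]
    - [0, 0.068, 0]
    - [0, 0, 0]
    - [0, 0, 0]
    - [0, 0, 0]
  slide:
    - [0, 0, 0]
    - [0, 0, 0]
    - [9, 0, 42]
    - [9, 0, 42]
    - [9, 0, 42]
  grip: [100, 100, 100, 100, 100]

```text
time: 25.3
tool_pos: [0.5324, 0.1449, 0.2742]
tcp_rot: [-1.57, 0.046, -0.045]
wrist_force: [1.3, 0.3, 1.4]
width: 1.001
```

Request:
jog_arm:
  turn:
    - [0, 0, 0]
    - [0, 0, 0]
    - [0, 0, 0]
    - [0, 0, 0]
    - [0, 0, 0]
  slide:
    - [9, 20, 42]
    - [9, 30, 42]
    - [10, 45, 45]
    - [0, 0, 0]
    - [0, 0, 0]
  grip: [100, 100, 100, 100, 100]

```text
time: 25.8
tool_pos: [0.5624, 0.2595, 0.1883]
tcp_rot: [-1.573, 0.046, -0.04]
wrist_force: [-0.6, -0.1, 0.1]
width: 1.002
```

Run:
```python
from h import *
p=shot('wrist','w17.png'); c=wcloud(p)
x,y,g=plate(c,(.567,.271))
plan([x,y,.047],g)
```

```text
plate n 924 ctr 566.6 272.4 size 60.6 9.7 yaw -3.4 z [0.0656 0.0669] px 300.0 210.0
t 25.85 pos [0.5632 0.259  0.1903] F [ 0.8 -0.1 -0.6] w 0.998 turn [ 0.0011  0.003  -0.0013] slide after turn [  2.6 143.3  13.6] slide now [  2.8 143.2  13.8]
```

View pics/w17.png

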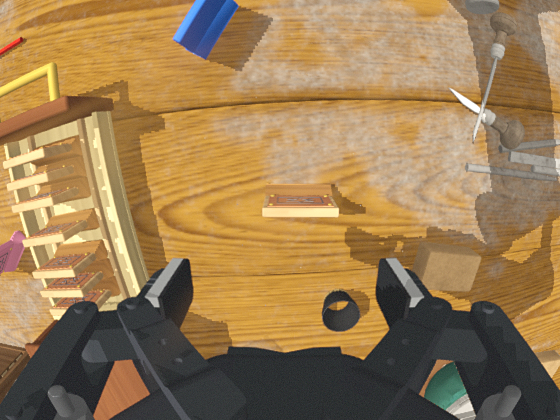

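Request:
jog_arm:
  turn:
    - [0, 0, 0]
    - [0, 0, 0]
    - [0, 0, 0]
    - [0, 0, 0]
    - [0, 0, 0]
  slide:
    - [2, 20, 13]
    - [0, 40, 0]
    - [0, 40, 0]
    - [0, 27, 0]
    - [0, 0, 0]
  grip: [100, 100, 100, 100, 100]

```text
time: 26.35
tool_pos: [0.5634, 0.2693, 0.0611]
tcp_rot: [-1.573, 0.05, -0.041]
wrist_force: [-1.0, -0.3, -0.5]
width: 1.0
```

Run:
```python
from h import *
p=shot('wrist','w18.png'); c=wcloud(p)
x,y,g=plate(c,(.567,.271))
plan([x,y,.047],g)
```

```text
plate n 3387 ctr 566.7 272.3 size 61.7 10.9 yaw -3.1 z [0.0654 0.0668] px 291.0 290.0
t 26.4 pos [0.5652 0.2703 0.0637] F [0.3 0.5 0.4] w 0.997 turn [ 0.0011 -0.0045 -0.0018] slide after turn [ 1.4 16.7  2.1] slide now [ 1.5 16.7  2.1]
```

Request:
jog_arm:
  turn:
    - [0, 0, 0]
    - [0, 0, 0]
    - [0, 0, 0]
    - [0, 0, 0]
    - [0, 0, 0]
  slide:
    - [0, 16, 1]
    - [0, 0, 0]
    - [0, 0, 0]
    - [0, 0, 0]
    - [0, 0, 0]
  grip: [100, 55, 55, 55, 55]

```text
time: 26.9
tool_pos: [0.5666, 0.2732, 0.0495]
tcp_rot: [-1.569, 0.043, -0.046]
wrist_force: [-0.1, 0.5, 3.4]
width: 0.714
```

Request:
jog_arm:
  turn:
    - [0, 0, 0]
    - [0, 0, 0]
    - [0, 0, 0]
    - [0, 0, 0]
    - [0, 0, 0]
  slide:
    - [0, 0, 0]
    - [0, 0, 0]
    - [0, -15, 0]
    - [0, -40, 0]
    - [0, -50, 0]
  grip: [55, 55, 55, 55, 55]

```text
time: 27.4
tool_pos: [0.5625, 0.2716, 0.1508]
tcp_rot: [-1.574, 0.051, -0.039]
wrist_force: [1.3, 1.3, -1.7]
width: 0.712
```

Request:
jog_arm:
  turn:
    - [0, 0, 0]
    - [0, 0, 0]
    - [0, 0, 0]
    - [0, 0, 0]
  slide:
    - [0, -50, 0]
    - [0, 0, 0]
    - [0, 0, 0]
    - [0, 0, 0]
  grip: [55, 55, 55, 55]

```text
time: 27.8
tool_pos: [0.564, 0.2721, 0.2012]
tcp_rot: [-1.572, 0.047, -0.042]
wrist_force: [0.2, -0.4, -2.6]
width: 0.709
```

Run:
```python
from h import *
held()
plan([*dr2w(11.5,-.5),.2],4.6)
```

```text
y -18 2236 x [-2.3  1.2  5.2] z [-25.9  25.9]
y -14 950 x [-3.3 -2.2 -1.2] z [-25.6  26.1]
y -10 639 x [-3.7 -2.9 -2.2] z [-25.8  25.3]
y -6 571 x [-3.6 -2.9 -2.2] z [-25.5  25.7]
y -2 517 x [-3.5 -2.8 -2.1] z [-25.8  26. ]
y 2 500 x [-3.5 -2.9 -2.1] z [-25.8  26.1]
top y -18.2
t 27.85 pos [0.5637 0.272  0.2003] F [-1.4 -0.4 -3.1] w 0.715 turn [ 0.002  -0.137  -0.0048] slide after turn [ -21.9    0.3 -245.6] slide now [  11.8    0.8 -246.3]
```

Request:
jog_arm:
  turn:
    - [0, -0.0685, 0]
    - [0, -0.0685, 0]
    - [0, 0, 0]
    - [0, 0, 0]
    - [0, 0, 0]
  slide:
    - [0, 0, 0]
    - [0, 0, 0]
    - [-2, 0, -21]
    - [-4, 0, -42]
    - [-4, 0, -42]
  grip: [55, 55, 55, 55, 55]

```text
time: 28.35
tool_pos: [0.5621, 0.1664, 0.1999]
tcp_rot: [-1.571, -0.061, 0.069]
wrist_force: [0.1, -1.0, -2.3]
width: 0.716
```

Request:
jog_arm:
  turn:
    - [0, 0, 0]
    - [0, 0, 0]
    - [0, 0, 0]
    - [0, 0, 0]
    - [0, 0, 0]
  slide:
    - [-4, 0, -42]
    - [-4, 0, -42]
    - [-3, 0, -40]
    - [-2, 0, -17]
    - [0, 0, 0]
  grip: [55, 55, 55, 55, 55]

```text
time: 28.85
tool_pos: [0.5605, 0.0232, 0.2003]
tcp_rot: [-1.57, -0.056, 0.064]
wrist_force: [0.5, 1.2, -1.8]
width: 0.717
```

Request:
jog_arm:
  turn:
    - [0, 0, 0]
    - [0, 0, 0]
    - [0, 0, 0]
    - [0, 0, 0]
  slide:
    - [0, 0, 0]
    - [0, 0, 0]
    - [0, 0, 0]
    - [0, 0, 0]
  grip: [55, 55, 55, 55]

```text
time: 29.25
tool_pos: [0.5622, 0.0267, 0.2028]
tcp_rot: [-1.57, -0.064, 0.064]
wrist_force: [-0.1, -0.4, -1.8]
width: 0.713
```

Run:
```python
from h import *
held()
plan([*dr2w(10.8,-.5),.2],4.6)
```

```text
y -18 1582 x [-2.3  1.1  4.8] z [-25.9  25.9]
y -14 1390 x [-3.4 -2.1  5.1] z [-25.8  25.7]
y -10 720 x [-4.1 -3.1 -2. ] z [-25.7  25.9]
y -6 611 x [-3.9 -3.2 -2.6] z [-25.5  25.4]
y -2 486 x [-3.9 -3.2 -2.5] z [-25.9  26.1]
y 2 513 x [-3.9 -3.2 -2.6] z [-25.3  25.3]
top y -17.3
t 29.3 pos [0.5623 0.0266 0.2029] F [-0.2 -0.4 -2.2] w 0.715 turn [-0.0001  0.0013 -0.0002] slide after turn [-1.6  2.9 -1.1] slide now [-1.6  2.9 -1.1]
```

Request:
jog_arm:
  turn:
    - [0, 0, 0]
    - [0, 0, 0]
    - [0, 0, 0]
    - [0, 0, 0]
    - [0, 0, 0]
  slide:
    - [-1, 0, -1]
    - [0, 30, 0]
    - [0, 30, 0]
    - [0, 20, 0]
    - [0, 0, 0]
  grip: [55, 55, 55, 55, 55]

```text
time: 29.8
tool_pos: [0.5583, 0.0248, 0.1195]
tcp_rot: [-1.57, -0.057, 0.069]
wrist_force: [-0.7, 0.2, -2.2]
width: 0.72
```

Run:
```python
from h import *
p=shot('wrist','w19.png');row(wcloud(p))
plan([*dr2w(11,-.5),.067],4.6)
```

```text
row plate x -78.0 -77.1 n 270 slope -0.001 z [86.8 88.8]
row plate x -56.0 -47.0 n 1718 slope 0.005 z [83.9 85. ]
row plate x -34.3 -25.0 n 1726 slope 0.004 z [83.8 84.9]
row plate x -12.2 4.3 n 3034 slope 0.002 z [84. 89.]
row plate x 57.8 68.6 n 1146 slope -0.002 z [83.6 84.7]
t 29.85 pos [0.5599 0.0248 0.1215] F [ 0.6  0.7 -1.9] w 0.717 turn [-0.0003  0.0002 -0.0039] slide after turn [ 1.2 54.5  0.5] slide now [ 1.4 54.5  0.5]
```

View pics/w19.png

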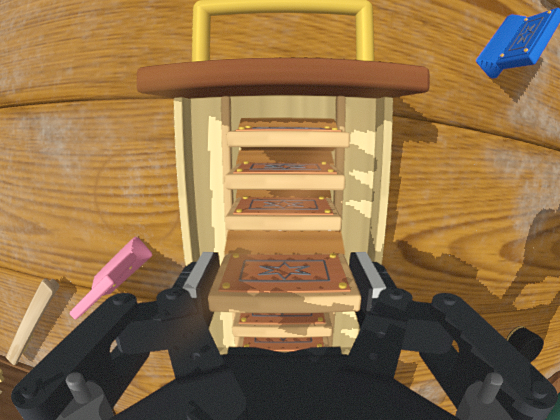

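Request:
jog_arm:
  turn:
    - [0, 0, 0]
    - [0, 0, 0]
    - [0, 0, 0]
    - [0, 0, 0]
    - [0, 0, 0]
  slide:
    - [0, 10, 0]
    - [0, 9, 0]
    - [0, 3, 0]
    - [0, 0, 0]
    - [0, 0, 0]
  grip: [55, 55, 55, 55, 55]

```text
time: 30.35
tool_pos: [0.5617, 0.0246, 0.1014]
tcp_rot: [-1.57, -0.063, 0.062]
wrist_force: [0.7, -1.3, -1.8]
width: 0.72
```

Run:
```python
from h import *
p=shot('wrist','w20.png');row(wcloud(p)); held()
plan([*dr2w(11,-.5),.067],4.6)
```

```text
row plate x -78.0 -77.1 n 433 slope -0.002 z [85.9 89. ]
row plate x -56.2 -47.0 n 2200 slope 0.009 z [83.9 85. ]
row plate x -34.3 -25.0 n 2179 slope 0.004 z [83.8 84.9]
row plate x -12.2 -2.6 n 2028 slope 0.01 z [83.8 84.8]
row plate x 6.8 9.2 n 948 slope -0.003 z [85.8 89.5]
row plate x 58.0 67.5 n 1105 slope -0.004 z [83.4 84.7]
y -18 1706 x [-2.2  1.1  4.8] z [-25.9  25.9]
y -14 1301 x [-3.3 -2.1  5.1] z [-25.7  26.1]
y -10 718 x [-4.  -3.1 -2.1] z [-25.6  25.8]
y -6 572 x [-3.9 -3.2 -2.5] z [-25.1  25.2]
y -2 507 x [-3.8 -3.1 -2.4] z [-26.1  26. ]
y 2 513 x [-3.8 -3.1 -2.5] z [-25.4  25.8]
top y -17.4
t 30.45 pos [0.5618 0.0246 0.1016] F [-0.7 -0.2 -2.6] w 0.717 turn [ 0.0001 -0.0001  0.0008] slide after turn [-0.7 34.6  0.8] slide now [-0.7 34.6  0.8]
```

Request:
jog_arm:
  turn:
    - [0, 0, 0]
    - [0, 0, 0]
    - [0, 0, 0]
    - [0, 0, 0]
    - [0, 0, 0]
  slide:
    - [-1, 4, 0]
    - [0, 4, 0]
    - [0, 4, 0]
    - [0, 3, 0]
    - [0, 3, 0]
  grip: [55, 55, 55, 55, 55]

```text
time: 30.95
tool_pos: [0.56, 0.0246, 0.0825]
tcp_rot: [-1.57, -0.062, 0.064]
wrist_force: [-0.4, 0.7, -1.0]
width: 0.719
```

Request:
jog_arm:
  turn:
    - [0, 0, 0]
    - [0, 0, 0]
    - [0, 0, 0]
    - [0, 0, 0]
    - [0, 0, 0]
  slide:
    - [0, 2, 0]
    - [0, 2, 0]
    - [0, 2, 0]
    - [0, 2, 0]
    - [0, 1, 0]
  grip: [55, 55, 55, 55, 55]

```text
time: 31.45
tool_pos: [0.5606, 0.0246, 0.074]
tcp_rot: [-1.57, -0.063, 0.063]
wrist_force: [1.5, 0.1, -2.6]
width: 0.715
```

Run:
```python
from h import *
p=shot('wrist','w21.png');row(wcloud(p)); held()
plan([*dr2w(11,-.5),.067],4.6)
```

```text
row plate x -58.5 -49.6 n 3403 slope -0.001 z [83.8 85. ]
row plate x -36.8 -27.3 n 3308 slope -0.0 z [83.8 84.9]
row plate x -15.0 -5.7 n 2897 slope 0.001 z [83.7 84.9]
row plate x 5.7 11.7 n 1954 slope 0.001 z [86.  89.7]
row plate x 28.4 38.5 n 2105 slope -0.0 z [83.6 84.7]
y -18 1664 x [-2.3  1.   4.7] z [-25.8  25.9]
y -14 1348 x [-3.5 -2.1  5.1] z [-26.   25.9]
y -10 687 x [-4.1 -3.2 -2.1] z [-25.4  25.8]
y -6 601 x [-3.9 -3.2 -2.5] z [-25.5  25.4]
y -2 476 x [-3.8 -3.1 -2.6] z [-25.9  26.2]
y 2 518 x [-3.8 -3.1 -2.4] z [-25.5  25.8]
top y -17.3
t 31.55 pos [0.5605 0.0246 0.0738] F [ 0.8  1.3 -2.8] w 0.715 turn [-0.     -0.0001  0.0003] slide after turn [0.6 6.8 0.8] slide now [0.6 6.8 0.8]
```

View pics/w21.png

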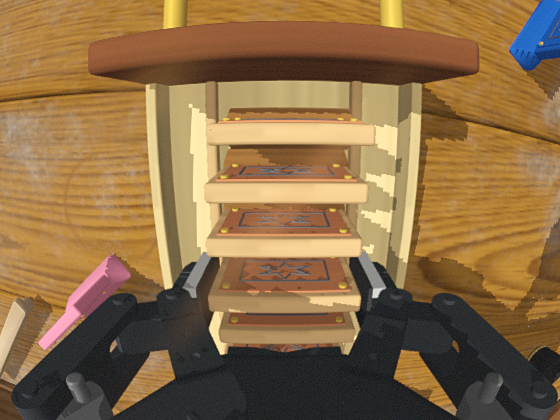

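Sliding apart as wanted, neighbours upright. Continue to floor.

Request:
jog_arm:
  turn:
    - [0, 0, 0]
    - [0, 0, 0]
    - [0, 0, 0]
    - [0, 0, 0]
    - [0, 0, 0]
  slide:
    - [0, 2, 0]
    - [0, 2, 0]
    - [0, 1, 0]
    - [0, 1, 0]
    - [0, 0, 0]
  grip: [55, 55, 55, 55, 55]

```text
time: 32.05
tool_pos: [0.5604, 0.0246, 0.0678]
tcp_rot: [-1.57, -0.063, 0.063]
wrist_force: [1.8, -0.6, -2.3]
width: 0.714
```

Request:
jog_arm:
  turn:
    - [0, 0, 0]
    - [0, 0, 0]
    - [0, 0, 0]
    - [0, 0, 0]
  slide:
    - [0, 1, 0]
    - [0, 1, 0]
    - [0, 0, 0]
    - [0, 0, 0]
  grip: [55, 55, 55, 55]

```text
time: 32.45
tool_pos: [0.5612, 0.0246, 0.0674]
tcp_rot: [-1.57, -0.064, 0.062]
wrist_force: [-0.3, 1.0, 6.4]
width: 0.716
```

Request:
jog_arm:
  turn:
    - [0, 0, 0]
    - [0, 0, 0]
    - [0, 0, 0]
    - [0, 0, 0]
    - [0, 0, 0]
  slide:
    - [0, 0, 0]
    - [0, 0, 0]
    - [0, 0, 0]
    - [0, -10, 0]
    - [0, -20, 0]
  grip: [80, 90, 90, 90, 90]

```text
time: 32.95
tool_pos: [0.5585, 0.0245, 0.0947]
tcp_rot: [-1.57, -0.059, 0.067]
wrist_force: [-0.1, -0.3, 0.3]
width: 0.896
```

Request:
jog_arm:
  turn:
    - [0, 0, 0]
    - [0, 0, 0]
    - [0, 0, 0]
    - [0, 0, 0]
    - [0, 0, 0]
  slide:
    - [0, -40, 0]
    - [0, -50, 0]
    - [-35, -50, 0]
    - [-45, -40, 0]
    - [-35, 0, 0]
  grip: [90, 90, 100, 100, 100]

```text
time: 33.45
tool_pos: [0.4619, 0.0163, 0.2671]
tcp_rot: [-1.571, -0.072, 0.054]
wrist_force: [-0.0, -0.6, -0.2]
width: 1.004
```

Request:
jog_arm:
  turn:
    - [0, 0, 0]
    - [0, 0, 0]
    - [0, 0, 0]
  slide:
    - [0, 0, 0]
    - [0, 0, 0]
    - [0, 0, 0]
  grip: [0, 0, 0]

```text
time: 33.75
tool_pos: [0.4602, 0.0165, 0.2602]
tcp_rot: [-1.57, -0.063, 0.063]
wrist_force: [-0.2, 0.2, 0.1]
width: 0.515
```

Run:
```python
from h import *
p=shot('wrist','w22.png'); c=wcloud(p); row(c)
d=todr(c,[.55,.025])*1000
for u in (270,283,296):
  q=[(v,*d[v,u].round().astype(int)) for v in range(60,170,1) if 68<d[v,u,2]<76 and d[v,u,0]<-100]; print(u,[tuple(map(int,a)) for a in q])
plan([.44,.015,.06],4.6)
s=shot('scene','s22.png'); t=shot('top','t22.png')
```

```text
row plate x -57.9 -50.0 n 443 slope -0.003 z [83.8 85. ]
row plate x -36.4 -27.1 n 447 slope 0.001 z [83.7 85. ]
row plate x -15.0 -5.3 n 436 slope -0.001 z [83.6 84.8]
row plate x 7.8 16.5 n 377 slope -0.002 z [83.6 84.9]
row plate x 29.4 38.1 n 372 slope 0.0 z [83.5 84.9]
row plate x 56.2 65.8 n 330 slope -0.005 z [83.5 85. ]
row plate x 77.8 87.5 n 287 slope 0.003 z [83.5 84.8]
row plate x 99.9 106.0 n 126 slope -0.003 z [82.7 84.5]
270 [(145, -133, -15, 71), (146, -132, -15, 71), (147, -131, -15, 72), (148, -130, -15, 73), (149, -129, -15, 71), (150, -128, -15, 73), (151, -127, -15, 73), (152, -126, -15, 74), (153, -125, -15, 72)]
283 [(145, -133, -2, 70), (146, -132, -2, 71), (147, -131, -2, 72), (148, -130, -2, 73), (149, -129, -2, 73), (150, -128, -2, 72), (151, -127, -2, 74), (152, -126, -2, 72), (153, -125, -2, 73)]
296 [(145, -133, 10, 71), (146, -132, 10, 72), (147, -131, 10, 73), (148, -130, 10, 74), (149, -129, 10, 73), (150, -128, 10, 74), (151, -127, 10, 74), (152, -126, 10, 73), (153, -125, 10, 71)]
t 33.8 pos [0.4603 0.0165 0.26  ] F [-0.8 -0.7  0.6] w 0.42 turn [-0.0001 -0.0001 -0.0003] slide after turn [-2.03e+01  2.00e+02  1.00e-01] slide now [-2.03e+01  2.00e+02  1.00e-01]
```

View pics/w22.png

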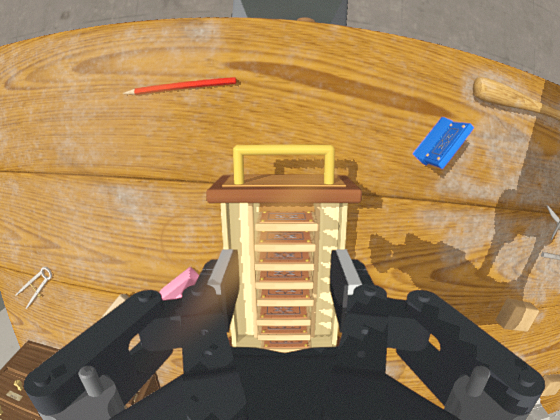

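View pics/s22.png

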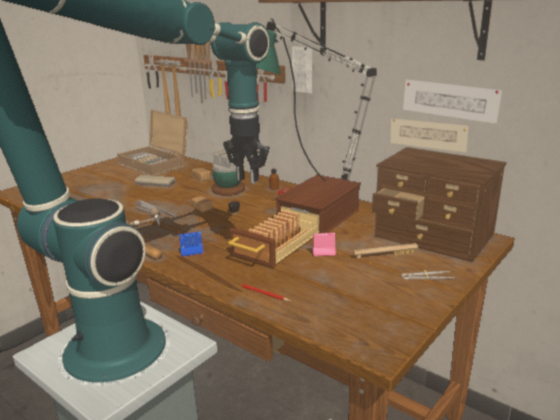

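View pics/t22.png

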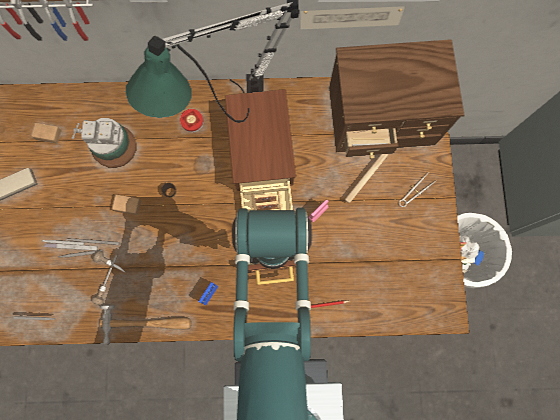

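Run:
```python
import cv2,numpy as np
a=cv2.imread('pics/scene0.png')[120:270,0:260]; b=cv2.imread('pics/wrist0.png')[330:420,60:320]
cv2.imwrite('pics/x1.png',np.vstack([cv2.resize(a,None,fx=2.4,fy=2.4,interpolation=2),cv2.resize(b,None,fx=2.4,fy=2.4,interpolation=2)]))
from h import *
t=shot('top');s=shot('scene')
for p in(t,s): print([(np.round(w(p,a['xyz']),3).tolist(),round(a['conf'],2)) for n in('sample1_mid','filed4_mid') for a in nets.search_frame(n,p)])
```

```text
[([0.611, -0.119, 0.045], 0.67)]
[([0.518, 0.007, 0.079], 0.59), ([0.621, -0.118, 0.035], 0.83), ([0.607, 0.007, 0.066], 0.56)]
```

View pics/x1.png

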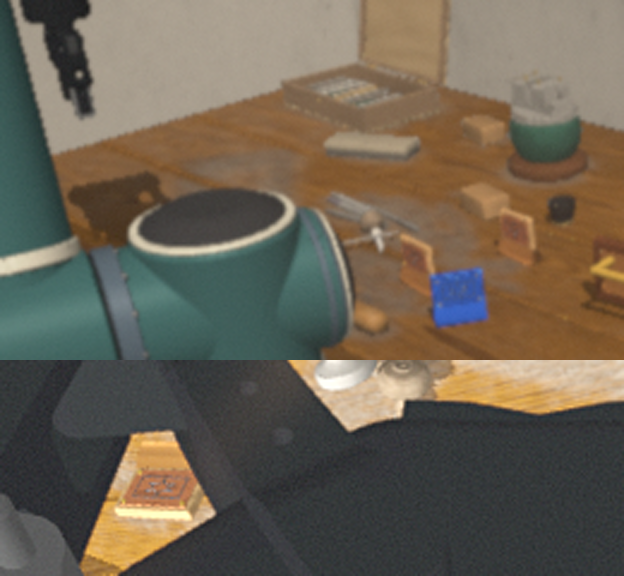

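Run:
```python
from h import *
plan([*dr2w(-109.5,-.5),.066],4.6)
```

```text
t 34.2 pos [0.4598 0.0165 0.2599] F [0.8 0.9 0.1] w 0.001 turn [-0.0001 -0.     -0.0007] slide after turn [-18.9 193.9   0.7] slide now [-18.8 193.9   0.7]
```

Request:
jog_arm:
  turn:
    - [0, 0, 0]
    - [0, 0, 0]
    - [0, 0, 0]
    - [0, 0, 0]
    - [0, 0, 0]
  slide:
    - [-19, 0, 1]
    - [0, 40, 0]
    - [0, 40, 0]
    - [0, 40, 0]
    - [0, 0, 0]
  grip: [0, 0, 0, 0, 0]

```text
time: 34.7
tool_pos: [0.4356, 0.016, 0.1348]
tcp_rot: [-1.569, -0.054, 0.072]
wrist_force: [-1.3, 0.6, -0.8]
width: 0.002
```

Request:
jog_arm:
  turn:
    - [0, 0, 0]
    - [0, 0, 0]
  slide:
    - [0, 0, 0]
    - [0, 0, 0]
  grip: [0, 0]

```text
time: 34.9
tool_pos: [0.4426, 0.0159, 0.1426]
tcp_rot: [-1.57, -0.066, 0.06]
wrist_force: [0.5, 0.0, 0.3]
width: -0.005
```

Run:
```python
from h import *
p=shot('wrist','w23.png'); d=todr(wcloud(p),[.55,.025])*1000
for u in (230,):
  print([(v,*map(int,d[v,u].round())) for v in range(200,270,3)])
plan([*dr2w(-109.5,-.5),.066],4.6)
```

```text
[(200, -126, -34, 72), (203, -124, -35, 70), (206, -102, -47, 1), (209, -99, -47, 0), (212, -96, -47, 1), (215, -94, -47, 0), (218, -90, -48, -2), (221, -93, -45, 15), (224, -94, -43, 27), (227, -95, -42, 35), (230, -95, -41, 41), (233, -95, -40, 48), (236, -94, -39, 53), (239, -94, -38, 59), (242, -95, -37, 65), (245, -95, -36, 70), (248, -95, -35, 75), (251, -93, -35, 77), (254, -93, -35, 81), (257, -93, -34, 86), (260, -93, -33, 89), (263, -91, -33, 90), (266, -89, -34, 90), (269, -87, -34, 90)]
t 34.95 pos [0.4429 0.0159 0.1429] F [-0.2  1.   0.9] w 0.001 turn [ 0.0005 -0.0001  0.0046] slide after turn [-2.  76.9 -0. ] slide now [-2.4 76.9  0. ]
```

View pics/w23.png

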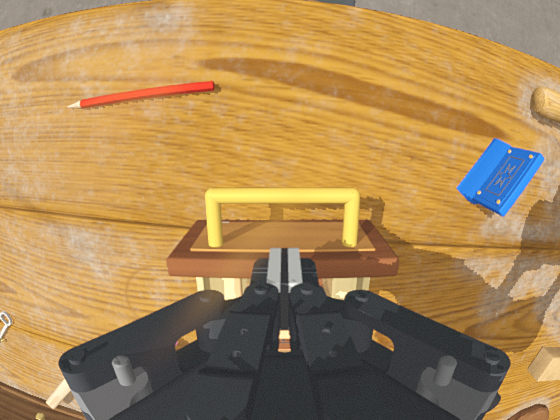

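Request:
jog_arm:
  turn:
    - [0, 0, 0]
    - [0, 0, 0]
    - [0, 0, 0]
    - [0, 0, 0]
    - [0, 0, 0]
  slide:
    - [-2, 0, 0]
    - [0, 25, 0]
    - [0, 25, 0]
    - [0, 25, 0]
    - [0, 0, 0]
  grip: [0, 0, 0, 0, 0]

```text
time: 35.45
tool_pos: [0.4377, 0.0158, 0.0639]
tcp_rot: [-1.57, -0.061, 0.065]
wrist_force: [0.2, -0.4, -0.3]
width: -0.001
```

Run:
```python
from h import *
p=shot('wrist','w24.png')
plan([*dr2w(-109.5,-.5),.066],4.6)
```

```text
t 35.5 pos [0.4384 0.0158 0.0653] F [-0.8  0.1 -0.5] w 0.002 turn [-0.0001 -0.0002 -0.0011] slide after turn [ 2.4 -0.7 -0.2] slide now [ 2.4 -0.7 -0.2]
```

View pics/w24.png

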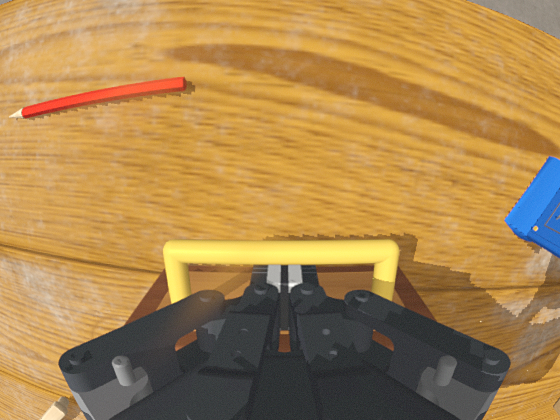

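Request:
jog_arm:
  turn:
    - [0, 0, 0]
    - [0, 0, 0]
    - [0, 0, 0]
    - [0, 0, 0]
    - [0, 0, 0]
  slide:
    - [3, 0, 0]
    - [3, 0, 0]
    - [4, 0, 0]
    - [5, 0, 0]
    - [6, 0, 0]
  grip: [0, 0, 0, 0, 0]

```text
time: 36.0
tool_pos: [0.4602, 0.0175, 0.0657]
tcp_rot: [-1.57, -0.063, 0.063]
wrist_force: [-1.8, 0.0, 0.5]
width: 0.002
```

Request:
jog_arm:
  turn:
    - [0, 0, 0]
    - [0, 0, 0]
    - [0, 0, 0]
    - [0, 0, 0]
    - [0, 0, 0]
  slide:
    - [7, 0, 0]
    - [8, 0, 0]
    - [8, 0, 0]
    - [8, 0, 0]
    - [8, 0, 0]
  grip: [0, 0, 0, 0, 0]

```text
time: 36.5
tool_pos: [0.4995, 0.0207, 0.0653]
tcp_rot: [-1.57, -0.063, 0.063]
wrist_force: [-1.7, 0.5, 1.4]
width: 0.004
```

Request:
jog_arm:
  turn:
    - [0, 0, 0]
    - [0, 0, 0]
    - [0, 0, 0]
    - [0, 0, 0]
    - [0, 0, 0]
  slide:
    - [8, 0, 0]
    - [8, 0, 0]
    - [8, 0, 0]
    - [8, 0, 0]
    - [8, 0, 0]
  grip: [0, 0, 0, 0, 0]

```text
time: 37.0
tool_pos: [0.5391, 0.0239, 0.0653]
tcp_rot: [-1.57, -0.063, 0.063]
wrist_force: [-0.9, 1.0, 2.8]
width: -0.004
```

Run:
```python
from h import *
p=shot('wrist','w25.png'); s=shot('scene')
cv2.imwrite('pics/s25.png',cv2.resize(s['img'][150:300,180:400,::-1],None,fx=3.5,fy=3.5,interpolation=2))
plan([*dr2w(120,-.5),.066],4.6)
```

```text
t 37.1 pos [0.5399 0.0238 0.0654] F [ 0.2 -0.1 -0.5] w -0.002 turn [0.0002 0.     0.0015] slide after turn [130.2  -0.6  -0.2] slide now [130.2  -0.5  -0.2]
```

View pics/s25.png

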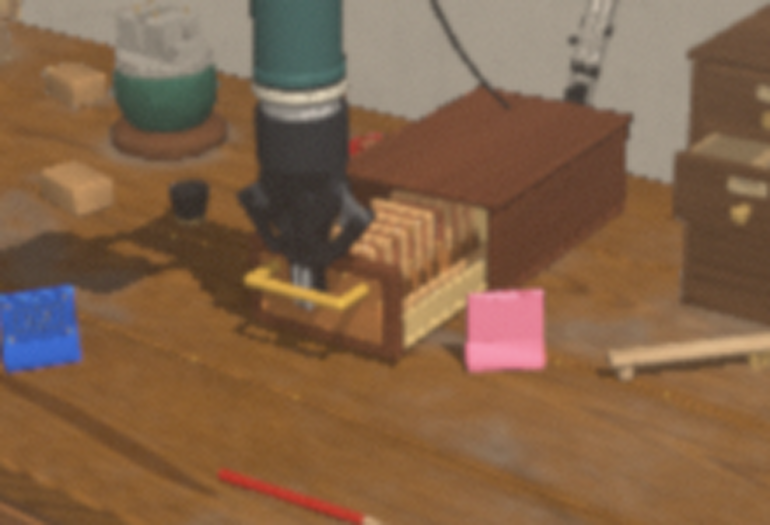

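Request:
jog_arm:
  turn:
    - [0, 0, 0]
    - [0, 0, 0]
    - [0, 0, 0]
    - [0, 0, 0]
    - [0, 0, 0]
  slide:
    - [6, 0, 0]
    - [8, 0, 0]
    - [8, 0, 0]
    - [8, 0, 0]
    - [8, 0, 0]
  grip: [0, 0, 0, 0, 0]

```text
time: 37.6
tool_pos: [0.577, 0.0269, 0.0652]
tcp_rot: [-1.57, -0.063, 0.063]
wrist_force: [-1.3, -0.0, -0.6]
width: -0.0
```

Request:
jog_arm:
  turn:
    - [0, 0, 0]
    - [0, 0, 0]
    - [0, 0, 0]
    - [0, 0, 0]
    - [0, 0, 0]
  slide:
    - [8, 0, 0]
    - [8, 0, 0]
    - [8, 0, 0]
    - [8, 0, 0]
    - [8, 0, 0]
  grip: [0, 0, 0, 0, 0]

```text
time: 38.1
tool_pos: [0.6168, 0.0301, 0.0652]
tcp_rot: [-1.57, -0.063, 0.063]
wrist_force: [-0.6, -0.4, 0.4]
width: 0.006
```

Run:
```python
from h import *
s=shot('scene')
cv2.imwrite('pics/s26.png',cv2.resize(s['img'][150:300,180:400,::-1],None,fx=3.5,fy=3.5,interpolation=2))
shot('wrist','w26.png')
plan([*dr2w(120,-.5),.066],4.6)
```

```text
t 38.2 pos [0.618  0.0301 0.0657] F [-0.3  0.6  0.2] w -0.001 turn [ 0.0001 -0.      0.0022] slide after turn [51.9 -0.3 -0.2] slide now [51.9 -0.2 -0.2]
```

View pics/s26.png

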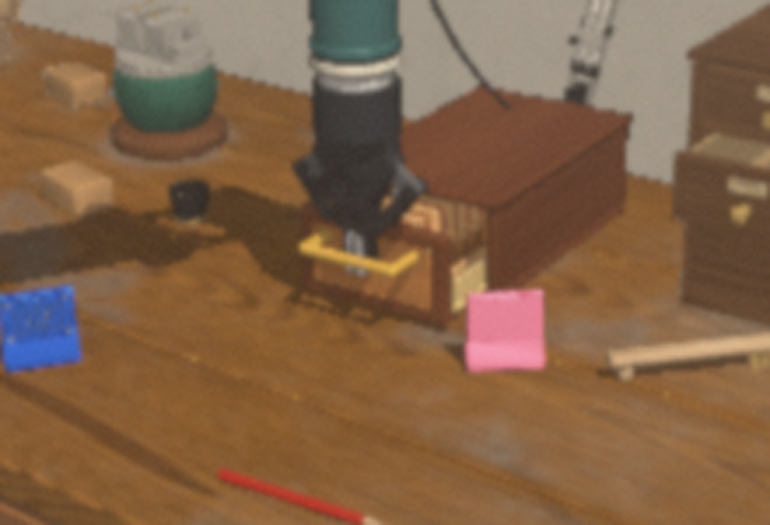

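View pics/w26.png

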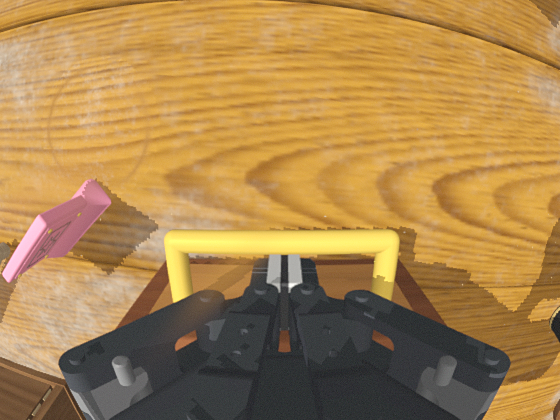

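Request:
jog_arm:
  turn:
    - [0, 0, 0]
    - [0, 0, 0]
    - [0, 0, 0]
    - [0, 0, 0]
    - [0, 0, 0]
  slide:
    - [6, 0, 0]
    - [7, 0, 0]
    - [7, 0, 0]
    - [6, 0, 0]
    - [5, 0, 0]
  grip: [0, 0, 0, 0, 0]

```text
time: 38.7
tool_pos: [0.6479, 0.0326, 0.0655]
tcp_rot: [-1.57, -0.064, 0.062]
wrist_force: [-1.1, 0.1, 1.2]
width: 0.001
```

Request:
jog_arm:
  turn:
    - [0, 0, 0]
    - [0, 0, 0]
    - [0, 0, 0]
    - [0, 0, 0]
    - [0, 0, 0]
  slide:
    - [4, 0, 0]
    - [4, 0, 0]
    - [3, 0, 0]
    - [3, 0, 0]
    - [3, 0, 0]
  grip: [0, 0, 0, 0, 0]

```text
time: 39.2
tool_pos: [0.66, 0.0336, 0.065]
tcp_rot: [-1.57, -0.056, 0.071]
wrist_force: [-17.2, -1.6, 13.7]
width: -0.003
```

Run:
```python
from h import *
plan([*dr2w(123,-.5),.066],4.6)
```

```text
t 39.2 pos [0.66   0.0336 0.065 ] F [-17.2  -1.6  13.7] w -0.003 turn [-0.0001  0.     -0.0096] slide after turn [12.6 -1.  -0.2] slide now [12.6 -1.1 -0.2]
```

Run:
```python
from h import *
s=shot('scene')
cv2.imwrite('pics/s27.png',cv2.resize(s['img'][150:300,180:400,::-1],None,fx=3.5,fy=3.5,interpolation=2))
p=shot('wrist','w27.png')
plan([*dr2w(123,-.5),.066],4.6)
d=todr(wcloud(p),[.55,.025])*1000
print([(v,*map(int,d[v,215].round())) for v in range(225,300,4)])
```

```text
t 39.3 pos [0.6604 0.0336 0.0651] F [-11.3  -1.6  10.6] w -0.005 turn [-0.0001  0.     -0.0084] slide after turn [12.2 -0.9 -0.2] slide now [12.2 -1.  -0.2]
[(225, 83, -28, 68), (229, 84, -27, 72), (233, 85, -27, 72), (237, 87, -27, 73), (241, 89, -28, 72), (245, 90, -28, 73), (249, 122, -45, 1), (253, 125, -45, 1), (257, 123, -42, 12), (261, 123, -41, 18), (265, 121, -39, 27), (269, 121, -38, 32), (273, 121, -37, 38), (277, 122, -37, 41), (281, 121, -36, 46), (285, 121, -35, 50), (289, 122, -34, 53), (293, 99, -24, 95), (297, 99, -23, 98)]
```

View pics/s27.png

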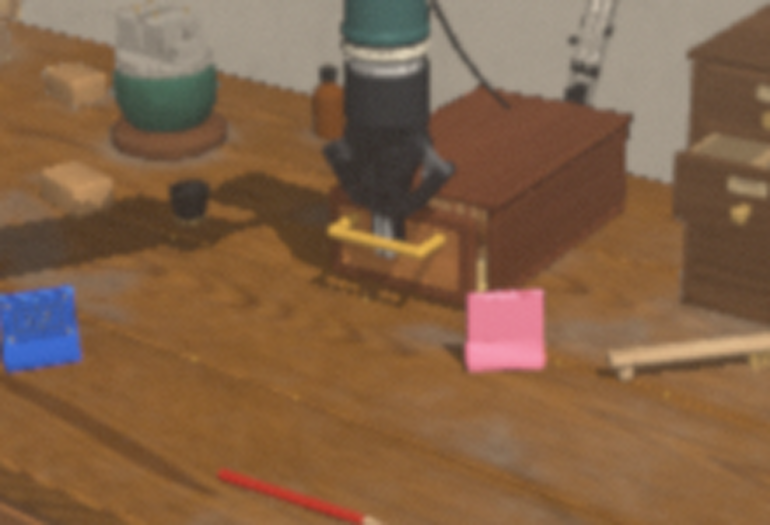

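View pics/w27.png

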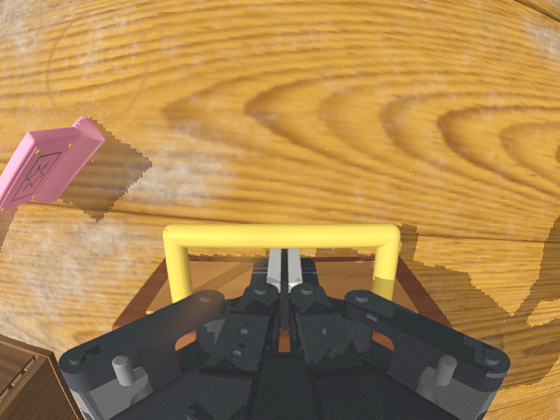

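Request:
jog_arm:
  turn:
    - [0, 0, 0]
    - [0, 0, 0]
    - [0, 0, 0]
    - [0, 0, 0]
    - [0, 0, 0]
  slide:
    - [1, 0, 0]
    - [1, 0, 0]
    - [1, 0, 0]
    - [1, 0, 0]
    - [0, 0, 0]
  grip: [0, 0, 0, 0, 0]

```text
time: 39.8
tool_pos: [0.6677, 0.0342, 0.0651]
tcp_rot: [-1.57, -0.063, 0.063]
wrist_force: [-1.7, 0.7, 2.2]
width: -0.002
```

Request:
jog_arm:
  turn:
    - [0, 0, 0]
    - [0, 0, 0]
    - [0, 0, 0]
    - [0, 0, 0]
    - [0, 0, 0]
  slide:
    - [1, 0, 0]
    - [1, 0, 0]
    - [1, 0, 0]
    - [1, 0, 0]
    - [0, 0, 0]
  grip: [0, 0, 0, 0, 0]

```text
time: 40.3
tool_pos: [0.6727, 0.0346, 0.0654]
tcp_rot: [-1.57, -0.064, 0.062]
wrist_force: [0.5, 0.8, 1.3]
width: 0.002
```

Run:
```python
from h import *
s=shot('scene')
cv2.imwrite('pics/s28.png',cv2.resize(s['img'][150:300,180:400,::-1],None,fx=3.5,fy=3.5,interpolation=2))
p=shot('wrist')
plan([*dr2w(123,-.5),.066],4.6)
d=todr(wcloud(p),[.55,.025])*1000
print([(v,*map(int,d[v,215].round())) for v in range(225,300,4)])
```

```text
t 40.4 pos [0.6725 0.0345 0.0654] F [ 1.1 -0.5  1.2] w 0.001 turn [ 0.0001 -0.0001  0.0011] slide after turn [ 0.1 -0.6 -0.2] slide now [ 0.1 -0.6 -0.2]
[(225, 95, -28, 69), (229, 96, -28, 71), (233, 97, -27, 72), (237, 99, -27, 73), (241, 101, -28, 72), (245, 103, -28, 72), (249, 136, -45, 0), (253, 139, -45, 0), (257, 135, -42, 13), (261, 134, -40, 22), (265, 133, -39, 29), (269, 134, -38, 33), (273, 134, -37, 37), (277, 134, -36, 42), (281, 134, -36, 46), (285, 133, -35, 51), (289, 134, -34, 55), (293, 111, -24, 96), (297, 111, -23, 98)]
```

View pics/s28.png

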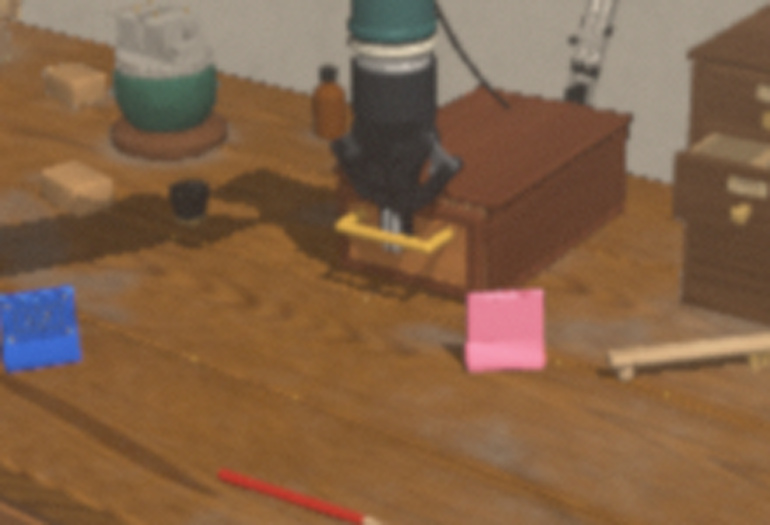

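Request:
jog_arm:
  turn:
    - [0, 0, 0]
    - [0, 0, 0]
    - [0, 0, 0]
    - [0, 0, 0]
  slide:
    - [1, 0, 0]
    - [1, 0, 0]
    - [1, 0, 0]
    - [0, 0, 0]
  grip: [0, 0, 0, 0]

```text
time: 40.8
tool_pos: [0.6727, 0.0346, 0.0651]
tcp_rot: [-1.57, -0.059, 0.067]
wrist_force: [-7.5, -0.7, 6.3]
width: -0.0
```

Solid stop at the same position (0.6727): the drawer is home. Back off to mid-gap, rise clear.

Request:
jog_arm:
  turn:
    - [0, 0, 0]
    - [0, 0, 0]
    - [0, 0, 0]
    - [0, 0, 0]
    - [0, 0, 0]
  slide:
    - [-3, 0, 0]
    - [-3, 0, 0]
    - [0, 0, 0]
    - [0, -20, 0]
    - [0, -30, 0]
  grip: [0, 0, 0, 0, 0]

```text
time: 41.3
tool_pos: [0.6667, 0.0342, 0.1125]
tcp_rot: [-1.57, -0.058, 0.068]
wrist_force: [1.0, 0.3, 0.8]
width: -0.002
```

Request:
jog_arm:
  turn:
    - [0, 0, 0]
    - [0, 0, 0]
    - [0, 0, 0]
    - [0, 0, 0]
    - [0, 0, 0]
  slide:
    - [0, -40, 0]
    - [0, -50, 0]
    - [-40, -40, 0]
    - [-45, 0, -20]
    - [-45, 0, -40]
  grip: [0, 0, 0, 0, 0]

```text
time: 41.8
tool_pos: [0.5556, -0.0275, 0.2427]
tcp_rot: [-1.57, -0.068, 0.062]
wrist_force: [-0.8, -1.2, -0.2]
width: 0.0
```

Request:
jog_arm:
  turn:
    - [0, 0, 0]
    - [0, 0, 0]
    - [0, 0, 0]
    - [0, 0, 0]
    - [0, 0, 0]
  slide:
    - [-40, 0, -40]
    - [0, 0, -40]
    - [0, 0, -40]
    - [0, 0, 0]
    - [0, 0, 0]
  grip: [0, 0, 0, 0, 0]

```text
time: 42.3
tool_pos: [0.5297, -0.1466, 0.2404]
tcp_rot: [-1.569, -0.061, 0.061]
wrist_force: [0.2, -0.0, 0.0]
width: -0.0
```

Run:
```python
from h import *
p=shot('wrist','w29.png'); s=shot('scene'); t=shot('top','t29.png')
cv2.imwrite('pics/s29.png',cv2.resize(s['img'][130:300,120:400,::-1],None,fx=2.8,fy=2.8,interpolation=2))
d=todr(wcloud(p),[.55,.025])*1000
m=(d[...,2]>64)&(d[...,2]<78)&(abs(d[...,1]-0)<40)&(d[...,0]>70)&(d[...,0]<125)
print('bar x',np.percentile(d[m][:,0],[5,50,95]) if m.any() else None)
m=(d[...,2]>20)&(d[...,2]<60)&(abs(d[...,1]-0)<60)&(d[...,0]>110)&(d[...,0]<145)
print('face x',np.percentile(d[m][:,0],[5,50,95]) if m.any() else None)
for n in('sample1_mid',):
  for q in (s,t,p): print([(np.round(w(q,a['xyz']),3).tolist(),round(a['conf'],2)) for a in nets.search_frame(n,q)])
print(bot.read_state()['time'])
```

```text
bar x [ 94.57892225  97.28525674 114.06040159]
face x [132.22673442 133.19719368 134.36329512]
[]
[]
[]
42.6
```

View pics/s29.png

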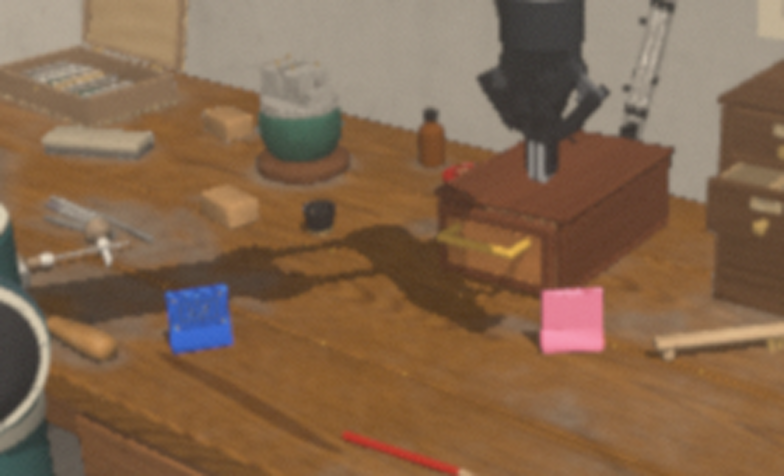

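View pics/t29.png

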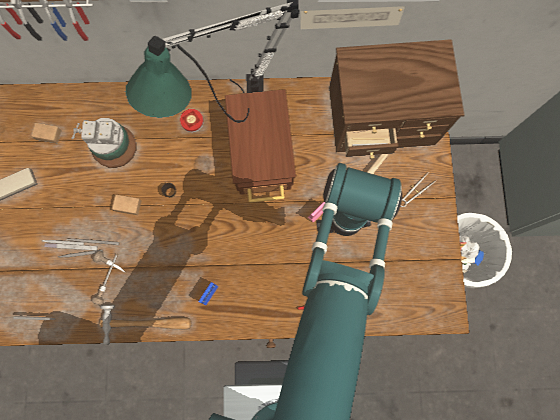

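View pics/w29.png

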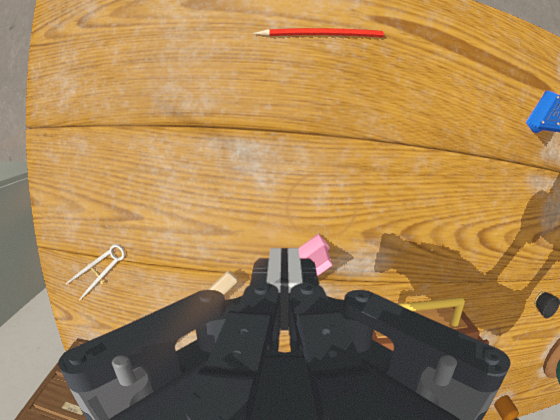

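```bash
python3 -c "
from h import *
print(bot.finish_job(), bot.read_state()['time'])"
```

```text
the job is handed in; nothing more can be done
the job is handed in; nothing more can be done
```

I pulled the drawer to its outer stop, filed the three copper plates that stood on the table, then pushed the drawer home and handed the job in at about 42.6 s. Only three samples were there. I left the blue and pink look-alikes and the loose tools untouched.

- **Row before shutting:** all eight plates stood with their tops at 84–85 mm, which is 18 mm of drawer floor plus 66 mm of plate. All were square across the lane, and none was knocked over.
- **Drawer shut:** its front face moved from -95 mm to about 133–134 mm, matching the 229 mm travel. A second push met a hard stop at the same place.
- **Table at the end:** no copper plate was left on it in the scene, top or wrist pictures.
- **Disagreement:** at the catch the push briefly read 17 N against the 5 N described. It dropped to about 2 N once past it, and I saw no sign of contact elsewhere.
- **Not checked:** I did not try pulling the shut drawer to confirm that the catch holds. I also could not see the plates after the drawer closed; they were upright in the last views inside, when it was partly shut.

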